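# Restock a childproof battery cabinet

## Robot

A 7-joint arm with a two-finger parallel gripper is mounted at the origin on a cart in front of the work surface, level with it; the furniture and walls round the work are solid. World frame = base frame: x ahead of the robot, y to its left, z up, the work surface at z = 0. Lengths are in m, angles in rad, forces in N, time in s.
With the tool pointing down it reaches from about 0.4 to 0.85 m from the base axis. Payload 10.4 kg.
Tool frame: the origin (TCP) lies at the very end of the fingers, on their centre line; the grasp point (between the pads) lies 19 mm behind it; z points along the fingers, y is the line along which they close (so a half turn about z gives the same grasp; the last joint's range is limited). The gripper opens to 85 mm and grips with 20 to 120 N. Pads are 22 mm wide; open, the fingers measure 114 mm over their backs; the gripper's body (76 mm by 85 mm) begins 54 mm behind the grasp point. The pads swing forward as they close: fully open they stand 13 mm farther back than shut.
Start: joints at [-1.279, 0.332, -0.065, 1.46, 0.022, 1.35, -0.088], TCP at [0.194, 0.594, 0.231] pointing down, gripper open.
Joint ranges: [-2.6, 2.6], [-0.5, 2.12], [-1.47, 1.34], [0.16, 2.42], [-1.27, 4.41], [0.06, 2.06], [-2.6, 2.6]. Speed limits (rad/s): [2.22, 2.22, 2.79, 2.79, 3.14, 3.14, 3.14].

## Interface

Orientations are given as a unit quaternion [x, y, z, w].
In Python, from workcell import manip, optics gives the robot as it stands.
- The arm moves only by the tool jog_arm, never from a script. Its arguments are lists of equal length, an entry for each row: "dr": the turn, a rotation vector about the tool's x, y, z normalised to -1 to 1, where 1 is 4 degrees, a list of three; "translation": the shift along the tool's x, y, z normalised to -1 to 1, where 1 is 0.025 m, a list of three; "jaw": the opening, from 0 (shut) to 1 (fully open). A call has 1 to 10 rows; each row shifts and turns the commanded pose from where the row before left it, along the tool's axes as they then stand; what a row does not reach is not made up. A row lasts 1/10 s, in which the tool goes at most 50 mm and 8.59 degrees, less where a joint would pass 70% of its speed; a pose out of reach is approached as far as the arm can. A call with a number of a shift or a turn outside -1 to 1 is refused whole. A call with a gripper value outside its range is refused whole. The fingers move at their own pace and stop on an object; "squeeze" is the grip in N (left out, the last holds). Time passes only in rows, so rows that do not move let the fingers close. It gives the time, the measured TCP pose, the force, the opening and the grip force at its end, in the units of the state.
- manip.get_obs(): the state, without advancing time (a new reading comes with each control period).
- optics.camera(name): name is "side" or "top"; returns a dict with "color" (400x640x3 uint8, red, green, blue), "mtx" (3x3 intrinsics, pixels), "R" (3x3) and "t" (3): a world point X has camera coordinates R X + t. Camera axes: x right, y down, z forward; pixel columns grow to the right and rows downward; lengths in m; the calibration is good to about 2 mm. A picture is of the moment at which its call begins. There is no depth.
- manip.hand_in(): hands the job in; it is judged then, once.
The state is a dict: "clock": time; "joint_pos": joint angles; "joint_velocities": joint speeds; "tau": joint torques, N m; "position": TCP position; "ee_rot": TCP orientation; "ft_force": force on the tool from outside, world axes, zero at the start; "torque": the same for the moment, N m; "grip_width": opening from 0.0 (shut) to 1.0 (fully open); "grasp_force": force on a finger pad.
Only numpy, scipy, OpenCV 4.12 (cv2) and the standard library are available. Lean on these libraries where they do the work, as an engineer would, in place of code of your own. Each camera call takes 0.05 s, during which the arm holds its last target. There are 200 camera calls.

## Task

Restock the childproof battery cabinet with all the blue-and-yellow 9-volt block batteries that lie on and around the grey felt mat before you. Pull its door ajar by the handle until the safety catch stops it, press the orange catch down through the gap at the top while pulling the door on, and open it wide; drop the batteries into the dispenser column on the inside of the door so that each lies flat, its terminal end (the yellow one) towards the hinge, where the copper tester contact is; then push the door fully shut. Do not knock over the eagle figurine or sweep the stapler or the magnifying glass aside.

Things in the scene. Friction and masses are not known exactly. Their poses are not given: they have to be found in the camera images.
- cabinet: White steel cabinet fixed to the desk, 110 mm deep (its x), 180 mm wide (its y), 190 mm high. Origin: centre of its underside, on the work surface; x points from the door into the cabinet, y to the left. The door covers its front (-x), outer face 66 mm in front of the origin, hinged on the left (+y) edge.
- door (a joint): Door angle, rad: 0 shut, stop at 1.75; the free (right) edge swings towards the robot. A 10 mm panel, z = 24 to 190 mm, 180 mm from hinge axis to free edge. It stays where it is left (slight friction). It moves freely from 0 to about 0.30, where the catch stops it until pressed. Pushed shut, it depresses the catch by itself between 0.5 and 0.3 (under 20 N).
- door_hinge (a point): Point on the upright hinge axis, level with the top edge of the door (z = 190 mm), in the middle of its thickness. Axes turn with the door: -y along the door to its free edge, x out of its inner face.
- handle (a point): Middle of the door's horizontal steel bar handle, 168 mm high; the bar is 60 mm long along the door (its y), about 10 mm thick, 35 mm off the outer face, 108 mm from the hinge axis. Axes as door_hinge.
- catch_pad (a point): On top of the orange catch inside the door: 134 mm from the hinge axis, 20 mm behind the inner face, 16 mm below the door's top. A flat arm 24 mm wide runs 58 mm inwards from the door to a hooked nose. It slides straight down on a spring (2 N at rest, 5 N at 10 mm) and is free of the strike from 8 mm. With the door ajar a gap of 38 mm gives access from above. Axes as door_hinge.
- catch (a joint): How far the catch is pressed down, m: 0 at rest, stop at 0.013.
- mouth (a point): Centre of the dispenser column's mouth inside the door: 60 mm from the hinge axis, 31 mm behind the inner face, 6 mm below the door's top. y along the door to the hinge, x away from the inner face. Mouth 75 (y) by 62 mm (x), narrowing over 16 mm to a well 57 by 34 mm, floor 139 mm below the mouth. Batteries stack flat along y. Copper strip at the hinge end (+y), steel at the other.
- battery_1: Loose 9-volt block battery, 49 mm long (its y), 26.5 mm wide (x), 17.5 mm high (z), 46 g, lying flat on the grey felt mat (345 by 185 mm, 3 mm thick); it may be absent. Blue, with a yellow band and two steel snap terminals at its -y end. Origin: centre of its underside.
- battery_2: Loose 9-volt block battery, 49 mm long (its y), 26.5 mm wide (x), 17.5 mm high (z), 46 g, lying flat on the grey felt mat (345 by 185 mm, 3 mm thick); it may be absent. Blue, with a yellow band and two steel snap terminals at its -y end. Origin: centre of its underside.
- battery_3: Loose 9-volt block battery, 49 mm long (its y), 26.5 mm wide (x), 17.5 mm high (z), 46 g, lying flat on the grey felt mat (345 by 185 mm, 3 mm thick); it may be absent. Blue, with a yellow band and two steel snap terminals at its -y end. Origin: centre of its underside.
- battery_4: Loose 9-volt block battery, 49 mm long (its y), 26.5 mm wide (x), 17.5 mm high (z), 46 g, lying flat on the grey felt mat (345 by 185 mm, 3 mm thick); it may be absent. Blue, with a yellow band and two steel snap terminals at its -y end. Origin: centre of its underside.
- battery_5: Loose 9-volt block battery, 49 mm long (its y), 26.5 mm wide (x), 17.5 mm high (z), 46 g, lying flat on the grey felt mat (345 by 185 mm, 3 mm thick); it may be absent. Blue, with a yellow band and two steel snap terminals at its -y end. Origin: centre of its underside.
- battery_6: Loose 9-volt block battery, 49 mm long (its y), 26.5 mm wide (x), 17.5 mm high (z), 46 g, lying flat on the grey felt mat (345 by 185 mm, 3 mm thick); it may be absent. Blue, with a yellow band and two steel snap terminals at its -y end. Origin: centre of its underside.
- battery_1_end (a point): Middle of the terminal (yellow) end face of battery_1, 24.5 mm from its centre.
- battery_2_end (a point): Middle of the terminal (yellow) end face of battery_2, 24.5 mm from its centre.
- battery_3_end (a point): Middle of the terminal (yellow) end face of battery_3, 24.5 mm from its centre.
- battery_4_end (a point): Middle of the terminal (yellow) end face of battery_4, 24.5 mm from its centre.
- battery_5_end (a point): Middle of the terminal (yellow) end face of battery_5, 24.5 mm from its centre.
- battery_6_end (a point): Middle of the terminal (yellow) end face of battery_6, 24.5 mm from its centre.
- eagle: Eagle figurine on a round base, 141 by 184 by 319 mm, 0.55 kg, standing at the left back. Leave it standing. Origin at the bottom, z up.
- stapler: Red stapler, 40 by 162 by 43 mm, at the left; not to be moved.
- magnifier: Magnifying glass, 78 by 171 by 15 mm, lying at the left front; not to be moved.
Things that resemble listed ones, but are neither listed nor needed, are in the scene too. Leave any pink look-alike of the battery_4 alone.

How it is judged:
By the outcome, as a careful person would: the job done as asked, in the order asked, and still so for the second after the job is handed in, with the robot touching nothing.
Of battery_1, battery_2, battery_3, battery_4, battery_5, battery_6 only 4 to 6 are there at a start; the rules pass over those that are not, and their reading is None.
At some moment in a run one of battery_1, battery_2, battery_3, battery_4, battery_5, battery_6 may be knocked a few centimetres aside while the robot is not near it.
It also fails if it takes over 210 s, if anything falls off the work surface, if the arm or the gripper's body presses on something with over 40 N, if the wrist force passes 120 N, or if a joint passes its speed limit or range.

## Working session

There is one attempt and no reset: what is moved stays moved. The work goes in short steps, Python scripts to look and compute and a tool call to move; the robot and the scene stay as the last step left them, time stands still between calls to the robot, and variables do not carry over. Pictures are saved under pics/ and viewed, at most 14 in all, crops included, and the job is handed in when it is done.

Besides the shell and the picture viewer there is one more tool, called as name(argument=value, ...) on one line, values as JSON. jog_arm: Moves the arm, as the interface text tells. Scaled input: -1 to 1 covers 0.025 m each way for a shift and 4 degrees each way for a turn. Its arguments: {"type":"object","properties":{"dr":{"type":"array","items":{"type":"array","items":{"type":"number"}}},"translation":{"type":"array","items":{"type":"array","items":{"type":"number"}}},"jaw":{"type":"array","items":{"type":"number"}},"squeeze":{"type":"number"}},"required":["dr","translation","jaw"]}

```bash
ls; mkdir -p pics
python3 - <<'E'
from workcell import manip, optics
import cv2
o=manip.get_obs(); print(o)
for n in ("top","side"):
    c=optics.camera(n); cv2.imwrite(f"pics/{n}0.png",c["color"][:,:,::-1]); print(n,c["mtx"],c["R"],c["t"], -c["R"].T@c["t"])
E
```

```text
pics
{'clock': 0.0, 'joint_pos': array([-1.27858159,  0.33285849, -0.06467301,  1.46095707,  0.02161366,
        1.34993722, -0.08846439]), 'joint_velocities': array([-0.00034121, -0.00089243,  0.00058224,  0.00011222, -0.00011817,
       -0.00049711,  0.00079402]), 'tau': array([ 1.22730626e-04, -6.25445938e+01,  4.96173289e-02, -3.91601694e+01,
        1.63108937e-02,  9.90971457e-03,  4.06524077e-05]), 'position': array([0.19342946, 0.59389992, 0.23051672]), 'ee_rot': array([ 1.56741120e-01,  9.87639451e-01, -7.28978563e-04, -6.88002457e-05]), 'ft_force': array([-0.12403695, -0.83881839, -0.58803341]), 'torque': array([ 0.02615704, -0.00708159, -0.01173691]), 'grasp_force': 0.0, 'grip_width': 0.9992072255593882}
top [[408.33009505   0.         322.90307726]
 [  0.         408.33009505 190.11764669]
 [  0.           0.           1.        ]] [[ 0.01639702 -0.99957635  0.02404696]
 [-0.98048344 -0.02078699 -0.19549968]
 [ 0.19591672 -0.02037203 -0.9804089 ]] [-0.04645777  0.57251129  1.08577292] [ 0.34937854 -0.0124179   1.17754438]
side [[435.45175714   0.         326.51904515]
 [  0.         435.45175714 196.59739876]
 [  0.           0.           1.        ]] [[ 0.85595577 -0.51680121 -0.01600738]
 [-0.35870171 -0.57123559 -0.73825672]
 [ 0.37238798  0.63765697 -0.67432987]] [-0.48520127  0.27671892  1.11993167] [ 0.09752128 -0.80681314  0.95172619]
```

View pics/top0.png

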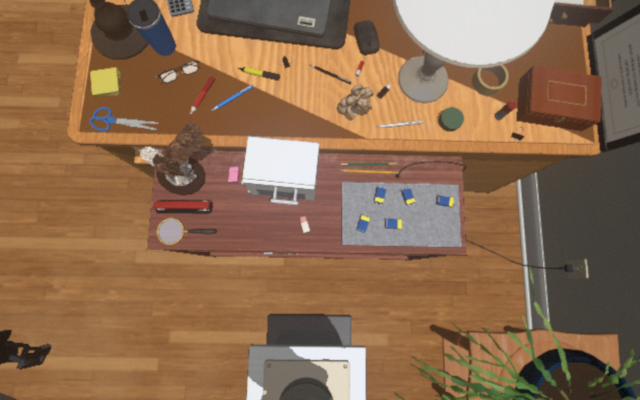

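View pics/side0.png

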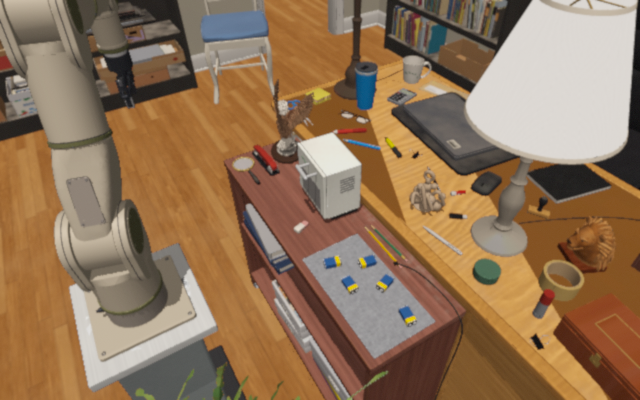

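The top view shows the cabinet at about (280,168), with its handle at (285,200). Five blue-and-yellow blocks lie on the mat at (380,195), (408,197), (444,201), (363,224) and (393,224). Possible mix-ups are the pink block at (234,174), the pink-and-white eraser at (304,225), and the markers on the desk behind. I choose only the blue-and-yellow blocks.

```bash
cat > h.py <<'E'
import numpy as np, cv2
from workcell import manip, optics
from scipy.spatial.transform import Rotation as Ro
def cam(n): return optics.camera(n)
def ray(c,uv,z):
    uv=np.atleast_2d(uv).astype(float); C=-c["R"].T@c["t"]
    d=(np.linalg.inv(c["mtx"])@np.c_[uv,np.ones(len(uv))].T).T@c["R"]
    return C+d*((z-C[2])/d[:,2])[:,None]
def proj(c,X):
    p=(c["R"]@np.atleast_2d(X).T).T+c["t"]; p=p@c["mtx"].T; return p[:,:2]/p[:,2:]
def batts(c,ztop=0.0205,lim=(0.25,0.62,-0.5,-0.05)):
    hsv=cv2.cvtColor(c["color"],cv2.COLOR_RGB2HSV)
    b=cv2.inRange(hsv,(105,100,50),(130,255,255)); y=cv2.inRange(hsv,(22,120,110),(36,255,255))
    m=b|y; n,l,s,ce=cv2.connectedComponentsWithStats(m)
    r=[]
    for i in range(1,n):
        if s[i,4]<25: continue
        v,u=np.nonzero(l==i); P=ray(c,np.c_[u,v],ztop)
        P0=P.mean(0)
        if not(lim[0]<P0[0]<lim[1] and lim[2]<P0[1]<lim[3]): continue
        yy=y[v,u]>0
        if yy.sum()<3 or (~yy).sum()<3: continue
        d=P[yy].mean(0)-P[~yy].mean(0)
        rect=cv2.minAreaRect((P[:,:2]*1000).astype(np.float32))
        r.append((ce[i].round(1),P0[:2].round(4),round(float(np.degrees(np.arctan2(d[1],d[0]))),1),s[i,4],np.round(rect[0],1),np.round(rect[1],1),round(rect[2],1)))
    return r
def crop(c,u0,u1,v0,v1,k,name):
    cv2.imwrite(f"pics/{name}.png",cv2.resize(c["color"][v0:v1,u0:u1,::-1],None,fx=k,fy=k,interpolation=cv2.INTER_CUBIC))
E
python3 - <<'E'
from h import *
t=cam("top"); s=cam("side")
for r in batts(t): print(r)
print()
for r in batts(s): print(r)
for nm,uv in (("cab corners",[[248,138],[319,142],[316,186],[243,184]]),):print(ray(t,uv,0.19))
a=t["color"][125:245,230:330,::-1];b=t["color"][170:245,340:465,::-1]
a=cv2.resize(a,None,fx=4,fy=4,interpolation=2);b=cv2.resize(b,None,fx=3,fy=3,interpolation=2)
o=np.zeros((480,790,3),np.uint8);o[:,:400]=a;o[:225,405:780]=b
d=cv2.resize(s["color"][130:220,285:365,::-1],None,fx=2.7,fy=2.7,interpolation=2);o[230:230+d.shape[0],405:405+d.shape[1]]=d
cv2.imwrite("pics/c1.png",o)
E
```

```text
(array([367.6, 261.1]), array([ 0.572 , -0.2087]), 168.1, np.int32(130), array([ 571.4, -208.8]), array([33.3, 42.1]), 75.7)
(array([385.2, 281.4]), array([ 0.5721, -0.2882]), -160.8, np.int32(117), array([ 572.1, -288.8]), array([39.6, 26.8]), 16.4)
(array([349. , 283.1]), array([ 0.4888, -0.2429]), -90.6, np.int32(124), array([ 488.5, -243. ]), array([28. , 40.8]), 1.1)
(array([406.7, 314.4]), array([ 0.5573, -0.3947]), -99.2, np.int32(152), array([ 557.7, -395.2]), array([40.9, 28. ]), 78.5)
[[ 0.67660336  0.15799924  0.19      ]
 [ 0.67041284 -0.02104747  0.19      ]
 [ 0.55673217 -0.01571086  0.19      ]
 [ 0.55790794  0.16407892  0.19      ]]
```

View pics/c1.png

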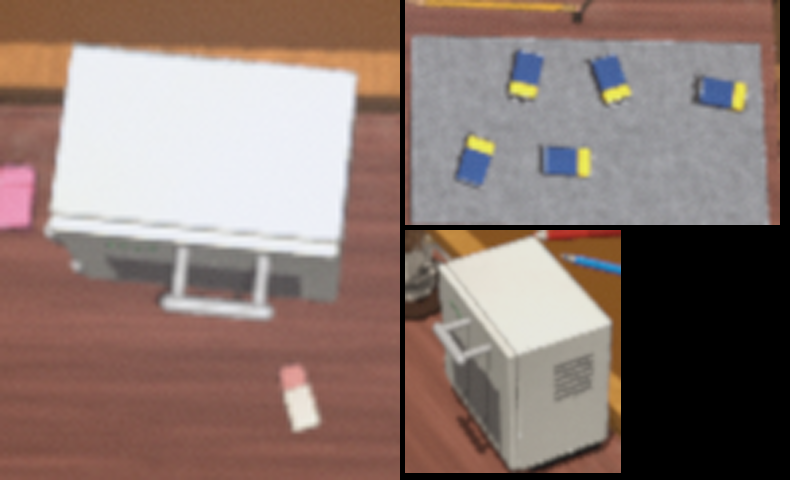

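The crop confirms five blue-and-yellow batteries. The door handle bar is at crop (217,303), about top pixel (284,201). Next I tune the masks and get the cabinet pose.

Run:
```python
from h import *
t=cam("top"); s=cam("side")
for c,p in ((t,[(380,193),(380,202),(444,201),(451,201)]),(s,[(330,262),(336,259)])):
    h=cv2.cvtColor(c["color"],cv2.COLOR_RGB2HSV); print([h[v,u].tolist() for u,v in p])
g=t["color"].min(2)
m=(g>175).astype(np.uint8); n,l,st,ce=cv2.connectedComponentsWithStats(m[125:215,235:330])
i=1+np.argmax(st[1:,4]); mm=(l==i).astype(np.uint8)
cn=max(cv2.findContours(mm,0,2)[0],key=cv2.contourArea)
ap=cv2.approxPolyDP(cv2.convexHull(cn),2.5,True)[:,0]+[235,125]
print(st[i],ap.tolist()); print(ray(t,ap,0.19).round(4))
# yaw from edge fit: rays of top boundaries
P=ray(t,np.argwhere(mm)[:,::-1]+[235,125],0.19)[:,:2]
for u in (250,270,290,310):
    print(u,g[172:206,u].tolist())
# mat edges
```

```text
[[110, 139, 156], [25, 60, 169], [110, 141, 155], [29, 166, 235]]
[[106, 177, 151], [26, 255, 224]]
[   7   11   77   53 3369] [[318, 144], [313, 188], [242, 182], [249, 136]]
[[ 0.6651 -0.0186  0.19  ]
 [ 0.5515 -0.0084  0.19  ]
 [ 0.5629  0.1668  0.19  ]
 [ 0.6819  0.1558  0.19  ]]
250 [237, 237, 236, 238, 237, 235, 213, 191, 234, 235, 213, 143, 120, 120, 120, 120, 120, 119, 126, 137, 120, 99, 87, 82, 82, 85, 85, 87, 85, 83, 86, 90, 90, 89]
270 [237, 237, 238, 237, 237, 236, 238, 235, 212, 190, 233, 235, 212, 144, 124, 125, 124, 120, 109, 87, 82, 84, 85, 88, 91, 81, 81, 114, 138, 130, 103, 90, 93, 94]
290 [237, 237, 237, 238, 237, 237, 236, 237, 237, 235, 215, 191, 234, 235, 214, 144, 119, 120, 119, 118, 104, 89, 84, 84, 80, 82, 83, 86, 134, 192, 212, 189, 147, 101]
310 [237, 237, 237, 237, 237, 237, 237, 237, 237, 237, 237, 235, 219, 199, 233, 235, 214, 141, 121, 120, 121, 120, 123, 118, 122, 125, 122, 115, 98, 87, 90, 87, 89, 89]
```

```bash
sed -i 's/(105,100,50),(130,255,255)/(100,90,40),(130,255,255)/; s/(22,120,110),(36,255,255)/(20,75,110),(38,255,255)/' h.py
cat >> h.py <<'E'
def cross(line,thr,rev=False):
    idx=range(len(line)-1)
    for i in (reversed(idx) if rev else idx):
        a,b=float(line[i]),float(line[i+1])
        if (a-thr)*(b-thr)<=0 and a!=b: return i+(a-thr)/(a-b)
E
python3 - <<'E'
from h import *
t=cam("top"); s=cam("side"); g=t["color"].min(2)
f=[[u,176+cross(g[176:200,u],180)+0] for u in range(248,312,4)]
# last crossing of 180 for door outer edge
f=[]
for u in range(248,312,4):
    r=g[172:194,u]; k=[i for i in range(len(r)-1) if r[i]>180>=r[i+1]]; i=k[-1] if r[k[-1]+1]<180 else 0
    f.append([u,172+i+(r[i]-180)/(float(r[i])-r[i+1])])
L=[[238+cross(g[v,238:262],180),v] for v in range(142,178,4)]
Rr=[[305+cross(g[v,305:330],180,True),v] for v in range(148,184,4)]
B=[[u,125+cross(g[125:160,u],190)] for u in range(254,316,4)]
E=[]
for nm,p in (("front",f),("left",L),("right",Rr),("back",B)):
    P=ray(t,p,0.19)[:,:2]; v=cv2.fitLine(P.astype(np.float32),cv2.DIST_HUBER,0,.01,.01).ravel()
    E.append(v); print(nm,v[2:].round(4),np.degrees(np.arctan2(v[1],v[0])).round(2), "res",np.abs((P-v[2:])@[-v[1],v[0]]).max().round(4))
def X(a,b): 
    k=np.linalg.solve(np.c_[a[:2],-b[:2]],b[2:]-a[2:]); return a[2:]+k[0]*a[:2]
FL,FR,BL,BR=X(E[0],E[1]),X(E[0],E[2]),X(E[3],E[1]),X(E[3],E[2])
print(FL,FR,BL,BR,np.linalg.norm(FL-FR),np.linalg.norm(FL-BL))
for c in (t,s):
  for r in batts(c): print(r)
E
```

```text
front [0.5573 0.0908] 85.44 res 0.0132
left [0.6244 0.1635] -4.2 res 0.0005
right [ 0.613 -0.016] -4.41 res 0.0004
back [0.6739 0.0522] 85.91 res 0.0007
[0.5634167  0.16794369] [ 0.5491488  -0.01107153] [0.68157756 0.15926082] [ 0.66873527 -0.02029742] 0.17958291 0.11847944
(array([379.8, 194.5]), array([ 0.5712, -0.2014]), 168.1, np.int32(117), array([ 571. , -201.4]), array([24.8, 41.9]), 79.2)
(array([408.1, 196. ]), array([ 0.5684, -0.2835]), -162.7, np.int32(119), array([ 567.9, -282.8]), array([41.3, 28. ]), 19.6)
(array([445.9, 201. ]), array([ 0.5561, -0.3933]), -99.0, np.int32(117), array([ 557.4, -392.6]), array([42.2, 27.5]), 78.4)
(array([363.1, 222.7]), array([ 0.4883, -0.1527]), -17.3, np.int32(128), array([ 488.1, -153.6]), array([27. , 42.7]), 76.0)
(array([367.3, 261.2]), array([ 0.571 , -0.2084]), 168.4, np.int32(143), array([ 570.7, -209. ]), array([35.7, 43.3]), 75.7)
(array([332.5, 261.9]), array([ 0.4893, -0.1605]), -17.7, np.int32(146), array([ 489.6, -159.3]), array([36.1, 41.9]), 67.1)
(array([384.8, 281.8]), array([ 0.5704, -0.2887]), -161.8, np.int32(137), array([ 571.2, -289.2]), array([45. , 30.7]), 15.7)
(array([349.3, 283.6]), array([ 0.4888, -0.2446]), -92.3, np.int32(142), array([ 487.8, -244.2]), array([30.1, 43.5]), 1.1)
(array([406.9, 314.8]), array([ 0.5569, -0.3959]), -100.7, np.int32(171), array([ 557.5, -395.9]), array([44.1, 30.2]), 78.1)
```

```bash
cat >> h.py <<'E'
O=np.array([0.621,0.0735]); YAW=np.radians(-4.3)
def rz(a): return np.array([[np.cos(a),-np.sin(a)],[np.sin(a),np.cos(a)]])
H=O+rz(YAW)@[-0.061,0.09]
def door(th,x,y): return H+rz(YAW-th)@[x,y]     # door frame -> world xy
def yaw_tool(o): x=Ro.from_quat(o["ee_rot"]).as_matrix()[:,0]; return np.degrees(np.arctan2(x[1],x[0]))
def go(xyz,yaw=None):
    """shift in units of rows (25 mm) in tool axes after turning to yaw about z; turn in rows of 4 deg"""
    o=manip.get_obs(); M=Ro.from_quat(o["ee_rot"]).as_matrix(); y0=yaw_tool(o)
    turn=0 if yaw is None else -((yaw-y0+180)%360-180)
    M2=Ro.from_rotvec([0,0,np.radians(0)]).as_matrix(); M2=M@Ro.from_rotvec([0,0,np.radians(turn)]).as_matrix()
    d=M2.T@(np.array(xyz)-o["position"])/0.025
    print("t",round(o["clock"],1),"pos",o["position"].round(4),"yaw",y0.round(1),"z-axis",M[:,2].round(3),"TURN rows",round(turn/4,2),"SHIFT rows",d.round(2),"F",o["ft_force"].round(1),"grip",round(o["grip_width"],3),"q7",o["joint_pos"].round(2))
E
sed -i 's/m=b|y; n,l/m=cv2.morphologyEx(b|y,cv2.MORPH_CLOSE,np.ones((3,3),np.uint8)); n,l/' h.py
python3 - <<'E'
from h import *
t=cam("top");s=cam("side")
hd=door(0,-0.04,-0.108); print(H,hd,proj(t,[*hd,.168]),proj(s,[*hd,.168]))
print(door(.3,.025,-.134), door(1.6,.036,-.06))
for c in (t,s):
  for r in batts(c): print(r[:4])
go([*hd,.231],85.7)
g=s["color"]; crop(s,290,365,130,220,5,"s1")
E
```

```text
[0.56691979 0.16782036] [0.51893468 0.06312352] [[284.12439873 201.92979324]] [[299.71802663 172.19050559]]
[0.54109538 0.0339768 ] [0.50349925 0.13825967]
(array([379.8, 194.7]), array([ 0.5705, -0.2012]), 167.0, np.int32(124))
(array([408.1, 196.2]), array([ 0.568 , -0.2836]), -162.8, np.int32(127))
(array([446.1, 201. ]), array([ 0.5561, -0.3939]), -99.2, np.int32(122))
(array([363.1, 222.6]), array([ 0.4887, -0.1527]), -17.6, np.int32(134))
(array([394.1, 223.3]), array([ 0.4883, -0.2413]), -91.1, np.int32(132))
(array([367.1, 261.2]), array([ 0.5707, -0.2083]), 168.5, np.int32(151))
(array([332.5, 261.8]), array([ 0.4894, -0.1604]), -18.2, np.int32(154))
(array([384.8, 281.8]), array([ 0.5702, -0.2887]), -161.6, np.int32(145))
(array([349.4, 283.6]), array([ 0.4887, -0.2449]), -92.3, np.int32(149))
(array([406.9, 314.9]), array([ 0.5569, -0.3961]), -100.9, np.int32(177))
(array([368.9, 383.1]), array([ 0.3816, -0.485 ]), -177.7, np.int32(102))
t 0.5 pos [0.1935 0.5943 0.2313] yaw 162.0 z-axis [ 0.  0. -1.] TURN rows 19.07 SHIFT rows [-2.021e+01  1.457e+01  1.000e-02] F [-0.  -0.3 -0.4] grip 0.999 q7 [-1.28  0.33 -0.06  1.46  0.02  1.35 -0.09]
```

View pics/s1.png

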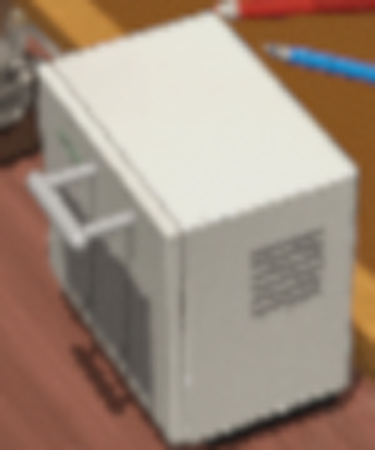

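The side crop shows the bar from (35,180) to (82,238). Its middle is about (301.7,171.8) in the full picture, against the predicted (299.7,172.2), so the cabinet pose is confirmed.

jog_arm(dr=[[0, 0, 1], [0, 0, 1], [0, 0, 1], [0, 0, 1], [0, 0, 1], [0, 0, 1], [0, 0, 1], [0, 0, 1], [0, 0, 1], [0, 0, 1]], translation=[[0, 0, 0], [0, 0, 0], [0, 0, 0], [0, 0, 0], [0, 0, 0], [0, 0, 0], [0, 0, 0], [0, 0, 0], [0, 0, 0], [0, 0, 0]], jaw=[0.35, 0.35, 0.35, 0.35, 0.35, 0.35, 0.35, 0.35, 0.35, 0.35])

```text
clock: 1.5
position: [0.1935, 0.5943, 0.2313]
ee_rot: [0.486, 0.874, 0.0, -0.0]
ft_force: [-0.8, -0.3, 0.9]
grip_width: 0.352
grasp_force: 0.0
```

jog_arm(dr=[[0, 0, 1], [0, 0, 1], [0, 0, 1], [0, 0, 1], [0, 0, 1], [0, 0, 1], [0, 0, 1], [0, 0, 1], [0, 0, 1], [0, 0, 0]], translation=[[0, 0, 0], [0, 0, 0], [0, 0, 0], [0, 0, 0], [0, 0, 0], [0, 0, 0], [0, 0, 0], [0, 0, 0], [0, 0, 0], [0, 0, 0]], jaw=[0.35, 0.35, 0.35, 0.35, 0.35, 0.35, 0.35, 0.35, 0.35, 0.35])

```text
clock: 2.5
position: [0.1935, 0.5943, 0.2314]
ee_rot: [0.732, 0.681, 0.0, -0.0]
ft_force: [-0.3, 0.6, 0.2]
grip_width: 0.35
grasp_force: 0.0
```

jog_arm(dr=[[0, 0, 0], [0, 0, 0], [0, 0, 0], [0, 0, 0], [0, 0, 0], [0, 0, 0], [0, 0, 0], [0, 0, 0], [0, 0, 0], [0, 0, 0]], translation=[[-1, 0.72, 0], [-1, 0.72, 0], [-1, 0.72, 0], [-1, 0.72, 0], [-1, 0.72, 0], [-1, 0.72, 0], [-1, 0.72, 0], [-1, 0.72, 0], [-1, 0.72, 0], [-1, 0.72, 0]], jaw=[0.35, 0.35, 0.35, 0.35, 0.35, 0.35, 0.35, 0.35, 0.35, 0.35])

```text
clock: 3.5
position: [0.356, 0.3311, 0.2315]
ee_rot: [0.731, 0.683, 0.0, -0.0]
ft_force: [1.2, -0.1, -0.1]
grip_width: 0.35
grasp_force: 0.0
```

jog_arm(dr=[[0, 0, 0], [0, 0, 0], [0, 0, 0], [0, 0, 0], [0, 0, 0], [0, 0, 0], [0, 0, 0], [0, 0, 0], [0, 0, 0], [0, 0, 0]], translation=[[-1, 0.72, 0], [-1, 0.72, 0], [-1, 0.72, 0], [-1, 0.72, 0], [-1, 0.72, 0], [-1, 0.72, 0], [-1, 0.72, 0], [-1, 0.72, 0], [-1, 0.72, 0], [-1, 0.72, 0]], jaw=[0.35, 0.35, 0.35, 0.35, 0.35, 0.35, 0.35, 0.35, 0.35, 0.35])

```text
clock: 4.5
position: [0.518, 0.0691, 0.2316]
ee_rot: [0.731, 0.683, 0.0, 0.0]
ft_force: [0.5, 0.1, -0.1]
grip_width: 0.35
grasp_force: 0.0
```

Run:
```python
from h import *
hd=door(0,-0.041,-0.108); go([*hd,.151],85.7)
```

```text
t 4.5 pos [0.518  0.0691 0.2316] yaw 86.1 z-axis [ 0.001  0.    -1.   ] TURN rows 0.1 SHIFT rows [-0.24  0.01  3.22] F [ 0.5  0.1 -0.1] grip 0.35 q7 [-0.79  0.1   0.62  1.76 -0.06  1.3  -0.23]
```

jog_arm(dr=[[0, 0, 0.1], [0, 0, 0], [0, 0, 0], [0, 0, 0], [0, 0, 0], [0, 0, 0]], translation=[[-0.24, 0, 0], [0, 0, 1], [0, 0, 1], [0, 0, 0.6], [0, 0, 0.6], [0, 0, 0]], jaw=[0.35, 0.35, 0.35, 0.35, 0.35, 0.35])

```text
clock: 5.1
position: [0.5156, 0.0646, 0.1496]
ee_rot: [0.733, 0.68, -0.001, -0.001]
ft_force: [-0.6, -0.2, 0.1]
grip_width: 0.351
grasp_force: 0.0
```

jog_arm(dr=[[0, 0, 0], [0, 0, 0], [0, 0, 0], [0, 0, 0], [0, 0, 0], [0, 0, 0]], translation=[[0, 0, 0], [0, 0, 0], [0, 0, 0], [0, 0, 0], [0, 0, 0], [0, 0, 0]], jaw=[0.2, 0.1, 0, 0, 0, 0], squeeze=25)

```text
clock: 5.7
position: [0.5178, 0.0644, 0.1522]
ee_rot: [0.734, 0.679, 0.001, 0.0]
ft_force: [2.1, -0.1, 6.5]
grip_width: 0.115
grasp_force: 24.7
```

Run:
```python
from h import *
go([*door(0,-.041,-.108),.151],85.7)
for a in (.1,.2,.3,.36): go([*door(a,-0.041,-0.108),.151],85.7-np.degrees(a))
```

```text
t 5.7 pos [0.5178 0.0644 0.1522] yaw 85.6 z-axis [ 0.002  0.001 -1.   ] TURN rows -0.03 SHIFT rows [-0.05  0.01  0.05] F [ 2.1 -0.1  6.5] grip 0.115 q7 [-0.77  0.18  0.62  1.86 -0.11  1.13 -0.19]
t 5.7 pos [0.5178 0.0644 0.1522] yaw 85.6 z-axis [ 0.002  0.001 -1.   ] TURN rows 1.4 SHIFT rows [ 0.09 -0.42  0.05] F [ 2.1 -0.1  6.5] grip 0.115 q7 [-0.77  0.18  0.62  1.86 -0.11  1.13 -0.19]
t 5.7 pos [0.5178 0.0644 0.1522] yaw 85.6 z-axis [ 0.002  0.001 -1.   ] TURN rows 2.83 SHIFT rows [ 0.19 -0.87  0.05] F [ 2.1 -0.1  6.5] grip 0.115 q7 [-0.77  0.18  0.62  1.86 -0.11  1.13 -0.19]
t 5.7 pos [0.5178 0.0644 0.1522] yaw 85.6 z-axis [ 0.002  0.001 -1.   ] TURN rows 4.26 SHIFT rows [ 0.25 -1.33  0.05] F [ 2.1 -0.1  6.5] grip 0.115 q7 [-0.77  0.18  0.62  1.86 -0.11  1.13 -0.19]
t 5.7 pos [0.5178 0.0644 0.1522] yaw 85.6 z-axis [ 0.002  0.001 -1.   ] TURN rows 5.12 SHIFT rows [ 0.26 -1.6   0.05] F [ 2.1 -0.1  6.5] grip 0.115 q7 [-0.77  0.18  0.62  1.86 -0.11  1.13 -0.19]
```

jog_arm(dr=[[0, 0, 0.44], [0, 0, 0.88], [0, 0, 0.88], [0, 0, 0.88], [0, 0, 0.88], [0, 0, 0.44], [0, 0, 0], [0, 0, 0]], translation=[[0.05, -0.13, 0], [0.1, -0.26, 0], [0.1, -0.26, 0], [0.1, -0.26, 0], [0.1, -0.26, 0], [0.05, -0.13, 0], [0, 0, 0], [0, 0, 0]], jaw=[0, 0, 0, 0, 0, 0, 0, 0])

```text
clock: 6.5
position: [0.4911, 0.0825, 0.1523]
ee_rot: [0.829, 0.559, 0.003, 0.002]
ft_force: [18.7, -1.3, -7.6]
grip_width: 0.116
grasp_force: 24.5
```

Run:
```python
from h import *
go([*door(.3,-.041,-.108),.151],85.7-17.2)
p=manip.get_obs()["position"][:2]-H; print("door angle est",np.arctan2(*(rz(-YAW)@p))-np.arctan2(-.041,-.108))
```

```text
t 6.5 pos [0.4911 0.0825 0.1523] yaw 68.0 z-axis [ 0.008 -0.    -1.   ] TURN rows -0.14 SHIFT rows [-0.04 -0.07  0.05] F [18.7 -1.3 -7.6] grip 0.116 q7 [-0.85  0.11  0.63  1.93 -0.07  1.12 -0.58]
door angle est 0.2886168711227164
```

jog_arm(dr=[[0, 0, 0], [0, 0, 0], [0, 0, 0], [0, 0, 0], [0, 0, 0], [0, 0, 0], [0, 0, 0], [0, 0, 0], [0, 0, 0]], translation=[[0, 0.06, 0], [0, 0, 0], [0, 0, 0], [0, 0, -0.3], [0, 0, -0.7], [0, 0, -1], [0, 0, -1], [0, 0, -0.8], [0, 0, 0]], jaw=[0.33, 0.33, 0.33, 0.33, 0.33, 0.33, 0.2, 0, 0])

```text
clock: 7.4
position: [0.4903, 0.0826, 0.2493]
ee_rot: [0.829, 0.559, 0.002, 0.0]
ft_force: [0.8, 0.0, -1.0]
grip_width: -0.0
grasp_force: 0.0
```

jog_arm(dr=[[0, 0, -1], [0, 0, -1], [0, 0, -1], [0, 0, -1], [0, 0, -1], [0, 0, -1], [0, 0, -1], [0, 0, -1], [0, 0, -1], [0, 0, -1]], translation=[[0, 0, 0], [0, 0, 0], [0, 0, 0], [0, 0, 0], [0, 0, 0], [0, 0, 0], [0, 0, 0], [0, 0, 0], [0, 0, 0], [0, 0, 0]], jaw=[0, 0, 0, 0, 0, 0, 0, 0, 0, 0])

```text
clock: 8.4
position: [0.4887, 0.0823, 0.2458]
ee_rot: [0.587, 0.81, -0.0, -0.0]
ft_force: [0.6, 0.3, 0.2]
grip_width: -0.0
grasp_force: 0.0
```

jog_arm(dr=[[0, 0, -1], [0, 0, -1], [0, 0, -1], [0, 0, -1], [0, 0, -1], [0, 0, -1], [0, 0, -1], [0, 0, -1], [0, 0, -1], [0, 0, -1]], translation=[[0, 0, 0], [0, 0, 0], [0, 0, 0], [0, 0, 0], [0, 0, 0], [0, 0, 0], [0, 0, 0], [0, 0, 0], [0, 0, 0], [0, 0, 0]], jaw=[0, 0, 0, 0, 0, 0, 0, 0, 0, 0])

```text
clock: 9.4
position: [0.4887, 0.0823, 0.2457]
ee_rot: [0.275, 0.962, -0.0, -0.0]
ft_force: [-0.9, -0.1, 1.2]
grip_width: -0.0
grasp_force: 0.0
```

Run:
```python
from h import *
go([*door(.29,.024,-.134),.2],159)
t=cam("top"); s=cam("side")
a=cv2.resize(t["color"][125:225,230:330,::-1],None,fx=4,fy=4,interpolation=2);b=cv2.resize(s["color"][120:220,280:380,::-1],None,fx=4,fy=4,interpolation=2)
cv2.imwrite("pics/c2.png",np.hstack([a,b]))
```

```text
t 9.4 pos [0.4887 0.0823 0.2457] yaw 148.1 z-axis [-0.001 -0.    -1.   ] TURN rows -2.72 SHIFT rows [-2.66 -1.04  1.83] F [-0.9 -0.1  1.2] grip -0.0 q7 [-0.85  0.02  0.61  1.8  -0.01  1.33  0.77]
```

View pics/c2.png

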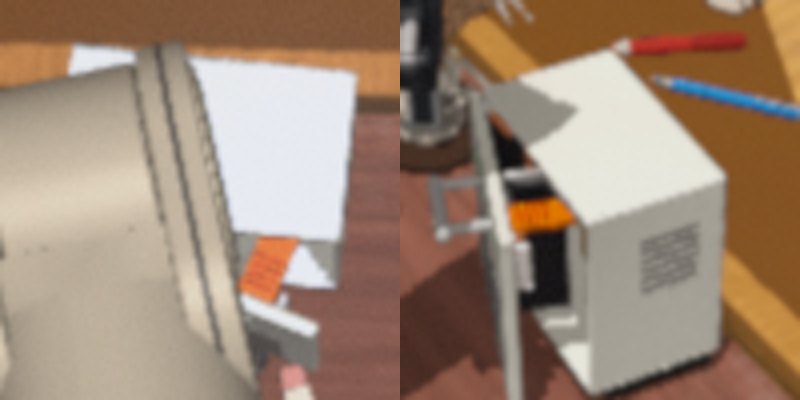

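Top view: the orange catch shows in the gap at crop (271,267), top pixel about (297.7,191.8), with the door ajar. I compare that with the prediction.

Run:
```python
from h import *
t=cam("top")
for a in (.28,.3,.32): print(a,proj(t,np.array([[*door(a,.0235,-.134),.174],[*door(a,-.005,-.18),.19],[*door(a,.005,-.18),.19]])).round(1).tolist())
m=cv2.inRange(cv2.cvtColor(t["color"],cv2.COLOR_RGB2HSV),(5,150,150),(14,255,255))[175:205,280:312]
v,u=np.nonzero(m); P=ray(t,np.c_[u+280,v+175],.174); print(len(u),u.mean()+280,v.mean()+175,cv2.minAreaRect((P[:,:2]*1000).astype(np.float32)))
```

```text
0.28 [[296.0, 192.5], [308.8, 208.7], [310.3, 205.0]]
0.3 [[295.7, 193.6], [308.2, 210.1], [309.8, 206.3]]
0.32 [[295.5, 194.6], [307.6, 211.4], [309.2, 207.7]]
123 296.349593495935 191.5528455284553 ((546.61865234375, 33.49755096435547), (22.228595733642578, 39.34404373168945), 72.21603393554688)
```

jog_arm(dr=[[0, 0, -1], [0, 0, -1], [0, 0, -0.72], [0, 0, 0], [0, 0, 0], [0, 0, 0], [0, 0, 0], [0, 0, 0], [0, 0, 0]], translation=[[0, 0, 0], [0, 0, 0], [0, 0, 0], [-1, -0.4, 0], [-1, -0.4, 0], [-0.73, -0.24, 0], [0, 0, 1], [0, 0, 0.8], [0, 0, 0]], jaw=[0, 0, 0, 0, 0, 0, 0, 0, 0])

```text
clock: 10.45
position: [0.5419, 0.0333, 0.1987]
ee_rot: [0.185, 0.983, -0.001, -0.002]
ft_force: [-1.1, 0.3, -0.9]
grip_width: -0.002
grasp_force: 0.0
```

Run:
```python
from h import *
go([.542,.034,.163],159)
t=cam("top"); s=cam("side")
a=cv2.resize(t["color"][125:225,230:330,::-1],None,fx=4,fy=4,interpolation=2);b=cv2.resize(s["color"][120:220,280:380,::-1],None,fx=4,fy=4,interpolation=2)
cv2.imwrite("pics/c3.png",np.hstack([a,b]))
```

```text
t 10.4 pos [0.5419 0.0333 0.1987] yaw 158.7 z-axis [-0.004 -0.001 -1.   ] TURN rows -0.07 SHIFT rows [-0.    0.03  1.43] F [-1.1  0.3 -0.9] grip -0.002 q7 [-0.74  0.19  0.68  1.75 -0.13  1.24  1.17]
```

View pics/c3.png

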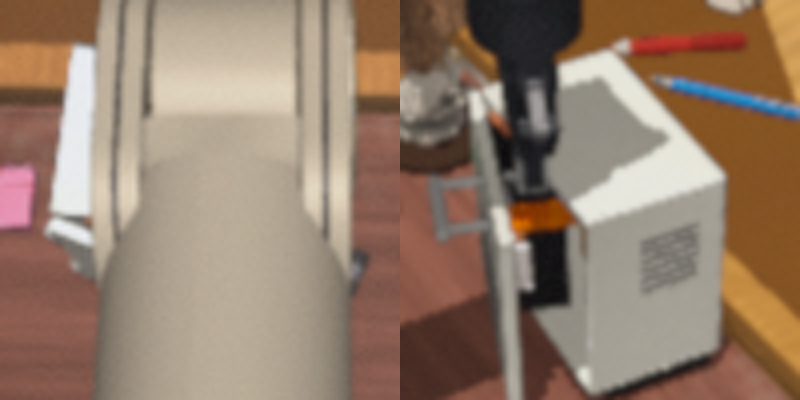

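The side view shows the closed fingers at (535,185), right above the orange catch. Pressing down.

jog_arm(dr=[[0, 0, 0], [0, 0, 0], [0, 0, 0], [0, 0, 0], [0, 0, 0]], translation=[[0, 0, 0.5], [0, 0, 0.4], [0, 0, 0.3], [0, 0, 0.2], [0, 0, 0]], jaw=[0, 0, 0, 0, 0])

```text
clock: 11.05
position: [0.5435, 0.0336, 0.166]
ee_rot: [0.184, 0.983, 0.0, -0.0]
ft_force: [-0.2, 0.1, 4.2]
grip_width: -0.001
grasp_force: 2.1
```

Run:
```python
from h import *
go([.542,.034,.163],159)
```

```text
t 11.1 pos [0.5435 0.0336 0.166 ] yaw 158.8 z-axis [-0.  0. -1.] TURN rows -0.04 SHIFT rows [ 0.06 -0.01  0.12] F [-0.2  0.1  4.2] grip -0.001 q7 [-0.73  0.23  0.67  1.79 -0.15  1.17  1.19]
```

jog_arm(dr=[[0, 0, 0], [0, 0, 0], [0, 0, 0], [0, 0, 0], [0, 0, 0.3], [0, 0, 0.5], [0, 0, 0.5], [0, 0, 0.5], [0, 0, 0.5], [0, 0, 0]], translation=[[0, 0, 0.14], [0.15, 0, 0], [0.15, 0, 0], [0.1, 0, 0], [0.12, 0, 0], [0.19, -0.03, 0], [0.19, -0.03, 0], [0.19, -0.03, 0], [0.19, -0.03, 0], [0, 0, 0]], jaw=[0, 0, 0, 0, 0, 0, 0, 0, 0, 0])

```text
clock: 12.05
position: [0.5126, 0.0441, 0.1634]
ee_rot: [0.262, 0.965, 0.001, 0.0]
ft_force: [-0.3, -0.6, 3.6]
grip_width: -0.004
grasp_force: 2.5
```

```bash
cat >> h.py <<'E'
def dang(off):
    # door angle if tool centre is at `off` (door x) from hinge mid-plane
    p=rz(-YAW)@(manip.get_obs()["position"][:2]-H); r=np.hypot(*p); print("r",r.round(4),"door angle",(np.arctan2(p[0],p[1])-np.arctan2(off,-np.sqrt(r*r-off*off)))%(2*np.pi))
E
python3 - <<'E'
from h import *
go([.542,.034,.163],159); dang(.016)
E
```

```text
t 12.1 pos [0.5126 0.0441 0.1634] yaw 149.6 z-axis [ 0.001  0.001 -1.   ] TURN rows -2.35 SHIFT rows [-1.24  0.04  0.02] F [-0.3 -0.6  3.6] grip -0.004 q7 [-0.8   0.15  0.68  1.87 -0.1   1.16  0.96]
r 0.1351 door angle 0.45712036663582545
```

Past the strike, with the door at about 0.46. I push on along the arc.

jog_arm(dr=[[0, 0, 0.6], [0, 0, 1], [0, 0, 1], [0, 0, 1], [0, 0, 1], [0, 0, 1], [0, 0, 1], [0, 0, 1], [0, 0, 1], [0, 0, 0]], translation=[[0.22, -0.03, 0], [0.37, -0.05, 0], [0.37, -0.05, 0], [0.37, -0.05, 0], [0.37, -0.05, 0], [0.37, -0.05, 0], [0.37, -0.05, 0], [0.37, -0.05, 0], [0.37, -0.05, 0], [0, 0, 0]], jaw=[0, 0, 0, 0, 0, 0, 0, 0, 0, 0])

```text
clock: 13.05
position: [0.4508, 0.0937, 0.1635]
ee_rot: [0.535, 0.845, 0.001, 0.0]
ft_force: [2.5, 1.1, 3.8]
grip_width: 0.0
grasp_force: 2.5
```

Run:
```python
from h import *
go([*door(1.6,.016,-.134),.163],175.7-91.7); dang(.016)
```

```text
t 13.1 pos [0.4508 0.0937 0.1635] yaw 115.3 z-axis [ 0.002  0.002 -1.   ] TURN rows 7.82 SHIFT rows [ 2.79 -1.05  0.02] F [2.5 1.1 3.8] grip 0.0 q7 [-0.93 -0.01  0.64  2.    0.    1.15  0.14]
r 0.1378 door angle 1.0440552272237174
```

jog_arm(dr=[[0, 0, 1], [0, 0, 1], [0, 0, 1], [0, 0, 1], [0, 0, 1], [0, 0, 1], [0, 0, 1], [0, 0, 1], [0, 0, 0.6], [0, 0, 0]], translation=[[0.38, -0.03, 0], [0.38, -0.03, 0], [0.38, -0.03, 0], [0.38, -0.03, 0], [0.38, -0.03, 0], [0.38, -0.03, 0], [0.38, -0.03, 0], [0.38, -0.03, 0], [0.22, -0.02, 0], [0, 0, 0]], jaw=[0, 0, 0, 0, 0, 0, 0, 0, 0, 0])

```text
clock: 14.05
position: [0.4295, 0.1706, 0.1626]
ee_rot: [0.761, 0.649, -0.001, -0.0]
ft_force: [-3.9, 0.2, 5.6]
grip_width: 0.0
grasp_force: 2.6
```

Run:
```python
from h import *
go([*door(1.6,.016,-.134),.163],175.7-91.7); dang(.016)
```

```text
t 14.1 pos [0.4295 0.1706 0.1626] yaw 80.9 z-axis [-0.002 -0.    -1.   ] TURN rows -0.77 SHIFT rows [-0.18  0.12 -0.02] F [-3.9  0.2  5.6] grip 0.0 q7 [-1.01  0.01  0.55  1.99 -0.    1.15 -0.62]
r 0.1374 door angle 1.632497797594075
```

jog_arm(dr=[[0, 0, 0], [0, 0, 0], [0, 0, 0], [0, 0, 0], [0, 0, -0.9], [0, 0, -0.9], [0, 0, 0]], translation=[[-0.3, 0, 0], [0, 0, -1], [0, 0, -1], [0, 0, -1], [0, 0, -1], [0, 0, -0.2], [0, 0, 0]], jaw=[0, 0, 0, 0.3, 0.55, 0.55, 0.55])

```text
clock: 14.75
position: [0.4293, 0.1624, 0.2683]
ee_rot: [0.718, 0.696, 0.0, -0.0]
ft_force: [-0.2, -0.4, -0.1]
grip_width: 0.551
grasp_force: 0.0
```

jog_arm(dr=[[0, 0, 0], [0, 0, 0], [0, 0, 0], [0, 0, 0], [0, 0, 0], [0, 0, 0], [0, 0, 0], [0, 0, 0], [0, 0, 0], [0, 0, 0]], translation=[[-1, 0.16, 0], [-1, 0.16, 0], [-1, 0.16, 0], [-1, 0.16, 0], [-1, 0.16, 0], [-1, 0.16, 0], [-1, 0.16, 0], [-1, 0.16, 0], [-1, 0.16, 0], [-1, 0.16, 0]], jaw=[0.55, 0.55, 0.55, 0.55, 0.55, 0.55, 0.55, 0.55, 0.55, 0.55])

```text
clock: 15.75
position: [0.4598, -0.0898, 0.2668]
ee_rot: [0.719, 0.695, -0.001, -0.001]
ft_force: [-0.1, 0.1, 0.3]
grip_width: 0.552
grasp_force: 0.0
```

Run:
```python
from h import *
t=cam("top"); s=cam("side")
go([.4885,-.243,.1],88)
for c in (t,s):
  for r in batts(c): print(r[:4])
a=cv2.resize(t["color"][135:235,225:325,::-1],None,fx=4,fy=4,interpolation=2);b=cv2.resize(s["color"][110:210,260:360,::-1],None,fx=4,fy=4,interpolation=2)
cv2.imwrite("pics/c4.png",np.hstack([a,b]))
for th in (1.58,1.63,1.68): print(th,proj(t,np.array([[*door(th,.036,-.06),.184],[*door(th,.005,-.18),.19],[*door(th,-.005,-.18),.19]])).round(1).tolist())
```

```text
t 15.8 pos [ 0.4597 -0.0921  0.2669] yaw 87.7 z-axis [-0.001 -0.001 -1.   ] TURN rows -0.07 SHIFT rows [-5.99  1.37  6.68] F [-0.1 -0.9  0.6] grip 0.549 q7 [-0.82 -0.12  0.87  1.84  0.09  1.38 -0.01]
(array([411.8, 199.1]), array([ 0.5596, -0.2942]), -178.2, np.int32(25))
(array([446.1, 201. ]), array([ 0.5562, -0.3939]), -99.6, np.int32(121))
(array([367.1, 261.2]), array([ 0.5707, -0.2083]), 169.1, np.int32(151))
(array([332.6, 261.8]), array([ 0.4896, -0.1604]), -18.3, np.int32(152))
(array([384.7, 281.9]), array([ 0.57  , -0.2888]), -161.5, np.int32(144))
(array([349.3, 283.6]), array([ 0.4886, -0.2447]), -91.5, np.int32(151))
(array([406.9, 314.9]), array([ 0.5569, -0.3961]), -100.9, np.int32(177))
(array([368.8, 383.1]), array([ 0.3814, -0.4851]), -177.5, np.int32(103))
1.58 [[253.3, 206.2], [233.2, 254.0], [229.0, 253.6]]
1.63 [[252.0, 206.8], [229.4, 253.6], [225.3, 253.0]]
1.68 [[250.6, 207.3], [225.7, 253.1], [221.6, 252.2]]
```

View pics/c4.png

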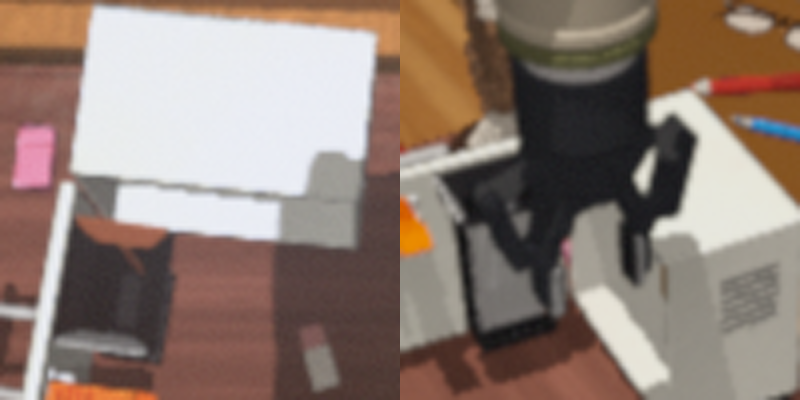

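The top crop shows the column mouth at about (115,285), pixel (253.7,206.3). That matches the prediction for a door angle of about 1.6. Now to the first battery (side pixel 349,284).

jog_arm(dr=[[0, 0, 0], [0, 0, 0], [0, 0, 0], [0, 0, 0], [0, 0, 0], [0, 0, 0], [0, 0, 0], [0, 0, 0], [0, 0, 0], [0, 0, 0]], translation=[[-1, 0.23, 0], [-1, 0.23, 0], [-1, 0.23, 0], [-1, 0.23, 0], [-1, 0.23, 0], [-1, 0.22, 0], [0, 0, 1], [0, 0, 1], [0, 0, 1], [0, 0, 1]], jaw=[0.55, 0.55, 0.55, 0.55, 0.55, 0.55, 0.55, 0.55, 0.55, 0.55])

```text
clock: 16.85
position: [0.4889, -0.2389, 0.1657]
ee_rot: [0.719, 0.695, -0.0, -0.001]
ft_force: [0.1, -0.3, 0.2]
grip_width: 0.553
grasp_force: 0.0
```

Run:
```python
from h import *
go([.4885,-.243,.006],88)
t=cam("top"); g=t["color"].min(2)
# door top strip inner edge (right side of white strip)
pts=[]
for v in range(186,232,3):
    r=g[v,226:250].astype(int); k=[i for i in range(len(r)-1) if r[i]>170>=r[i+1]]
    if k: i=k[-1]; pts.append([226+i+(r[i]-170)/(r[i]-r[i+1]),v])
P=ray(t,pts,.19)[:,:2]; l=cv2.fitLine(P.astype(np.float32),cv2.DIST_HUBER,0,.01,.01).ravel()
d=l[:2]*(1 if l[0]>0 else -1); th=YAW+np.pi/2-np.arctan2(d[1],d[0]); print(len(pts),"inner edge",l, "theta",th, "resid",np.abs((P-l[2:])@[-d[1],d[0]]).max())
n=np.array([d[1],-d[0]]); print("hinge offset of inner face (should be .005):",(l[2:]-H)@n, "mouth",door(th,.036,-.06))
```

```text
t 16.9 pos [ 0.4889 -0.2389  0.1657] yaw 88.0 z-axis [-0.002  0.001 -1.   ] TURN rows 0.0 SHIFT rows [-0.17  0.    6.39] F [ 0.1 -0.3  0.2] grip 0.553 q7 [-0.5   0.32  1.04  1.8  -0.29  1.19  0.59]
16 inner edge [ 0.9931919  -0.11648966  0.49109676  0.17240538] theta 1.612501901985168 resid 0.01482143989086076
hinge offset of inner face (should be .005): 0.00427880096474635 mouth [0.50313465 0.13905483]
```

jog_arm(dr=[[0, 0, 0], [0, 0, 0], [0, 0, 0], [0, 0, 0], [0, 0, 0], [0, 0, 0], [0, 0, 0], [0, 0, 0], [0, 0, 0]], translation=[[-0.17, 0, 0.5], [0, 0, 1], [0, 0, 1], [0, 0, 1], [0, 0, 1], [0, 0, 0.8], [0, 0, 0.6], [0, 0, 0.4], [0, 0, 0]], jaw=[0.55, 0.55, 0.55, 0.55, 0.55, 0.55, 0.55, 0.55, 0.55])

```text
clock: 17.8
position: [0.4891, -0.2437, 0.0096]
ee_rot: [0.719, 0.695, -0.0, -0.001]
ft_force: [-0.2, -0.4, 1.1]
grip_width: 0.549
grasp_force: 0.0
```

jog_arm(dr=[[0, 0, 0], [0, 0, 0], [0, 0, 0], [0, 0, 0], [0, 0, 0], [0, 0, 0]], translation=[[0, 0, 0], [0, 0, 0], [0, 0, 0], [0, 0, 0], [0, 0, 0], [0, 0, 0]], jaw=[0.4, 0.3, 0.2, 0.15, 0.15, 0.15], squeeze=25)

```text
clock: 18.4
position: [0.4901, -0.2441, 0.0113]
ee_rot: [0.719, 0.695, 0.001, 0.001]
ft_force: [-1.9, 0.6, 7.1]
grip_width: 0.301
grasp_force: 25.6
```

jog_arm(dr=[[0, 0, 0], [0, 0, 0], [0, 0, 0], [0, 0, -1], [0, 0, -1], [0, 0, -1], [0, 0, -1], [0, 0, -1], [0, 0, -1], [0, 0, -1]], translation=[[0, 0, -0.5], [0, 0, -1], [0, 0, -1], [0, 0, -1], [0, 0, -1], [0, 0, -1], [0, 0, -1], [0, 0, -1], [0, 0, -1], [0, 0, -1]], jaw=[0.15, 0.15, 0.15, 0.15, 0.15, 0.15, 0.15, 0.15, 0.15, 0.15])

```text
clock: 19.4
position: [0.489, -0.244, 0.2497]
ee_rot: [0.529, 0.849, 0.0, 0.0]
ft_force: [0.8, 0.3, -0.6]
grip_width: 0.301
grasp_force: 24.8
```

Run:
```python
from h import *
go([.503,.139,.25],173.3)
s=cam("side"); u,v=proj(s,manip.get_obs()["position"])[0].astype(int); print(u,v)
crop(s,u-50,u+50,v-50,v+50,4,"g1")
```

```text
t 19.4 pos [ 0.489  -0.244   0.2497] yaw 116.2 z-axis [ 0.001  0.    -1.   ] TURN rows -14.28 SHIFT rows [ 1.230e+00  1.528e+01 -1.000e-02] F [ 0.8  0.3 -0.6] grip 0.301 q7 [-0.47  0.2   0.98  1.69 -0.17  1.35  0.99]
352 220
```

View pics/g1.png

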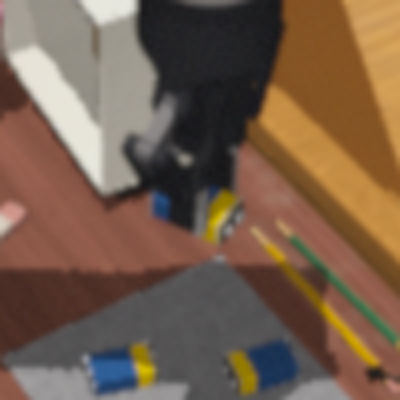

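The crop shows the battery held across its width, with the yellow end at (225,212), on the −tool-x side as intended. Now to the mouth.

jog_arm(dr=[[0, 0, -1], [0, 0, -1], [0, 0, -1], [0, 0, -1], [0, 0, -1], [0, 0, -1], [0, 0, -1], [0, 0, -1], [0, 0, -1], [0, 0, -1]], translation=[[0, 0, 0], [0, 0, 0], [0, 0, 0], [0, 0, 0], [0, 0, 0], [0, 0, 0], [0, 0, 0], [0, 0, 0], [0, 0, 0], [0, 0, 0]], jaw=[0.15, 0.15, 0.15, 0.15, 0.15, 0.15, 0.15, 0.15, 0.15, 0.15])

```text
clock: 20.45
position: [0.4891, -0.244, 0.2484]
ee_rot: [0.207, 0.978, 0.0, 0.0]
ft_force: [-0.2, 0.3, -1.0]
grip_width: 0.304
grasp_force: 24.8
```

jog_arm(dr=[[0, 0, -1], [0, 0, -1], [0, 0, -1], [0, 0, -1], [0, 0, -0.28], [0, 0, 0], [0, 0, 0], [0, 0, 0], [0, 0, 0], [0, 0, 0]], translation=[[0, 0, 0], [0, 0, 0], [0, 0, 0], [0, 0, 0], [0, 0, 0], [0.1, 1, 0], [0.1, 1, 0], [0.1, 1, 0], [0.1, 1, 0], [0.1, 1, 0]], jaw=[0.15, 0.15, 0.15, 0.15, 0.15, 0.15, 0.15, 0.15, 0.15, 0.15])

```text
clock: 21.45
position: [0.4917, -0.1174, 0.2482]
ee_rot: [0.061, 0.998, 0.0, 0.0]
ft_force: [0.8, -0.1, -0.5]
grip_width: 0.304
grasp_force: 24.9
```

jog_arm(dr=[[0, 0, 0], [0, 0, 0], [0, 0, 0], [0, 0, 0], [0, 0, 0], [0, 0, 0], [0, 0, 0], [0, 0, 0], [0, 0, 0], [0, 0, 0]], translation=[[0.1, 1, 0], [0.1, 1, 0], [0.1, 1, 0], [0.1, 1, 0], [0.1, 1, 0], [0.1, 1, 0], [0.1, 1, 0], [0, 1, 0], [0, 1, 0], [0, 1, 0]], jaw=[0.15, 0.15, 0.15, 0.15, 0.15, 0.15, 0.15, 0.15, 0.15, 0.15])

```text
clock: 22.45
position: [0.5043, 0.1329, 0.2482]
ee_rot: [0.061, 0.998, 0.0, 0.0]
ft_force: [0.4, 0.6, 0.1]
grip_width: 0.301
grasp_force: 24.9
```

Run:
```python
from h import *
go([.503,.139,.186],173.3)
s=cam("side"); u,v=proj(s,manip.get_obs()["position"])[0].astype(int); print(u,v)
crop(s,u-40,u+60,v-50,v+50,4,"g2")
```

```text
t 22.4 pos [0.5043 0.1329 0.2482] yaw 173.0 z-axis [ 0.  0. -1.] TURN rows -0.06 SHIFT rows [0.08 0.24 2.49] F [0.4 0.6 0.1] grip 0.301 q7 [-0.82  0.09  0.51  1.73 -0.04  1.33  1.15]
280 137
```

jog_arm(dr=[[0, 0, 0], [0, 0, 0], [0, 0, 0], [0, 0, 0]], translation=[[0.08, 0.24, 0], [0, 0, 1], [0, 0, 1], [0, 0, 0]], jaw=[0.15, 0.15, 0.15, 0.15])

```text
clock: 22.9
position: [0.5013, 0.137, 0.1954]
ee_rot: [0.061, 0.998, -0.001, -0.002]
ft_force: [-0.2, -0.6, -0.4]
grip_width: 0.301
grasp_force: 24.9
```

Run:
```python
from h import *
go([.503,.139,.186],173.3)
s=cam("side"); u,v=proj(s,manip.get_obs()["position"])[0].astype(int); print(u,v)
c=s; cv2.imwrite("pics/g2.png",cv2.resize(c["color"][v-50:v+50,u-40:u+60,::-1],None,fx=5,fy=5,interpolation=2))
```

```text
t 22.9 pos [0.5013 0.137  0.1954] yaw 173.1 z-axis [-0.004 -0.002 -1.   ] TURN rows -0.06 SHIFT rows [-0.06  0.09  0.37] F [-0.2 -0.6 -0.4] grip 0.301 q7 [-0.82  0.13  0.5   1.81 -0.06  1.23  1.15]
281 152
```

View pics/g2.png

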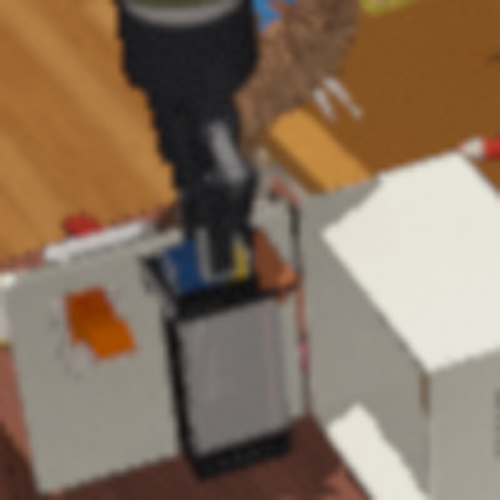

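The side crop shows the battery over the mouth: blue at (180,262), yellow at (240,262), copper lip at (272,262). I check its centring by projection.

Run:
```python
from h import *
s=cam("side"); p=manip.get_obs()["position"]; th=1.61
u0,v0=281-40,152-50
f=lambda X:((proj(s,X)-[u0,v0])*5).round(0).tolist()
print("mouth outer rim free/hinge end",f(np.array([[*door(th,.067,-.0975),.184],[*door(th,.067,-.0225),.184]])))
d=np.array([np.cos(np.radians(-6.9)),np.sin(np.radians(-6.9))]); n=np.array([d[1],-d[0]])
for z in (.195,.205): print("batt expected ends right face",f(np.array([[*(p[:2]-.0245*d+.013*n),z],[*(p[:2]+.0245*d+.013*n),z]])))
hsv=cv2.cvtColor(s["color"],cv2.COLOR_RGB2HSV)
y=cv2.inRange(hsv,(20,75,110),(38,255,255))[v0+40:v0+65,u0:u0+60]; b=cv2.inRange(hsv,(100,90,40),(130,255,255))[v0+40:v0+65,u0:u0+60]
for m in (y,b):
    v,u=np.nonzero(m); print(len(u),u.min()*5,u.max()*5,(v.min()+40)*5,(v.max()+40)*5)
```

```text
mouth outer rim free/hinge end [[163.0, 316.0], [286.0, 281.0]]
batt expected ends right face [[173.0, 279.0], [253.0, 257.0]]
batt expected ends right face [[171.0, 265.0], [252.0, 243.0]]
9 235 245 240 265
49 170 210 235 285
```

jog_arm(dr=[[0, 0, 0], [0, 0, 0], [0, 0, 0], [0, 0, 0], [0, 0, 0], [0, 0, 0], [0, 0, 0]], translation=[[-0.15, 0.07, 0.2], [0, 0, 0.17], [0, 0, 0], [0, 0, 0], [0, 0, 0], [0, 0, 0], [0, 0, -0.5]], jaw=[0.15, 0.15, 0.15, 0.38, 0.38, 0.38, 0.38])

```text
clock: 23.7
position: [0.5061, 0.1394, 0.2003]
ee_rot: [0.06, 0.998, -0.001, -0.001]
ft_force: [0.7, 0.4, 0.1]
grip_width: 0.381
grasp_force: 0.0
```

jog_arm(dr=[[0, 0, 0], [0, 0, 0], [0, 0, 0], [0, 0, 0], [0, 0, 0], [0, 0, 0], [0, 0, 0], [0, 0, 0], [0, 0, 0]], translation=[[0, 0, -1], [0, 0, -1], [0, -1, 0], [0, -1, 0], [0, -1, 0], [0, -1, 0], [0, -1, 0], [0, -1, 0], [0, -1, 0]], jaw=[0.38, 0.38, 0.5, 0.55, 0.55, 0.55, 0.55, 0.55, 0.55])

```text
clock: 24.6
position: [0.4861, -0.0352, 0.2521]
ee_rot: [0.06, 0.998, 0.0, 0.001]
ft_force: [0.3, 0.5, -0.2]
grip_width: 0.551
grasp_force: 0.0
```

Run:
```python
from h import *
t=cam("top"); s=cam("side")
go([.489,-.1565,.2],162)
for c in (t,s):
  for r in batts(c,lim=(.4,.62,-.5,-.05)): print(r[:4])
a=cv2.resize(t["color"][180:260,215:295,::-1],None,fx=5,fy=5,interpolation=2);b=cv2.resize(s["color"][130:210,260:340,::-1],None,fx=5,fy=5,interpolation=2)
cv2.imwrite("pics/c5.png",np.hstack([a,b]))
```

```text
t 24.7 pos [ 0.4859 -0.0378  0.2523] yaw 172.9 z-axis [ 0.001  0.    -1.   ] TURN rows 2.72 SHIFT rows [-1.58 -4.48  2.09] F [ 0.1 -0.2 -0.6] grip 0.548 q7 [-0.66 -0.02  0.65  1.81  0.01  1.34  1.43]
(array([379.8, 194.7]), array([ 0.5706, -0.2014]), 167.5, np.int32(122))
(array([408.2, 196.1]), array([ 0.5682, -0.2839]), -161.2, np.int32(123))
(array([446.1, 201. ]), array([ 0.5561, -0.3939]), -99.2, np.int32(122))
(array([367.1, 261.2]), array([ 0.5707, -0.2083]), 168.5, np.int32(151))
(array([332.6, 261.8]), array([ 0.4896, -0.1604]), -18.3, np.int32(152))
(array([384.7, 281.9]), array([ 0.57  , -0.2888]), -161.5, np.int32(144))
(array([406.9, 314.9]), array([ 0.5569, -0.3961]), -100.9, np.int32(177))
(array([377.1, 376.8]), array([ 0.4044, -0.4831]), -179.4, np.int32(63))
```

View pics/c5.png

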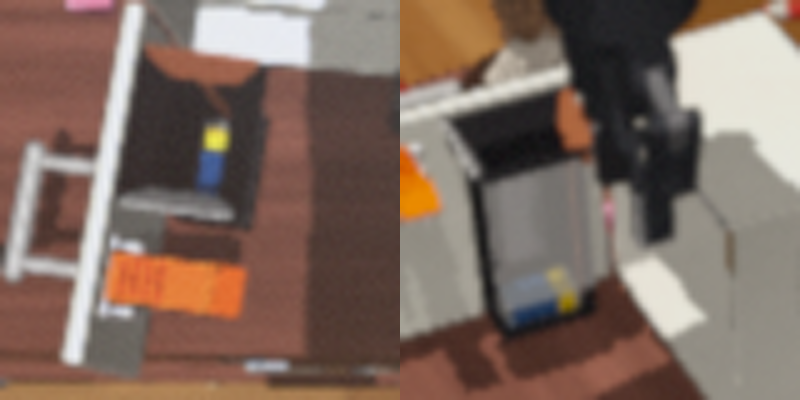

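Both views show battery one lying flat on the floor of the column, with its yellow end on the hinge side. Next is the battery at (0.489,−0.157).

jog_arm(dr=[[0, 0, 1], [0, 0, 1], [0, 0, 0.72], [0, 0, 0], [0, 0, 0], [0, 0, 0], [0, 0, 0], [0, 0, 0], [0, 0, 0], [0, 0, 0]], translation=[[0, 0, 0], [0, 0, 0], [0, 0, 0], [-0.35, -1, 0], [-0.35, -1, 0], [-0.35, -1, 0], [-0.35, -1, 0], [-0.18, -0.48, 0], [0, 0, 1], [0, 0, 1]], jaw=[0.55, 0.55, 0.55, 0.55, 0.55, 0.55, 0.55, 0.55, 0.55, 0.55])

```text
clock: 25.7
position: [0.4905, -0.1528, 0.2016]
ee_rot: [0.154, 0.988, 0.0, 0.001]
ft_force: [0.7, -0.9, 0.5]
grip_width: 0.55
grasp_force: 0.0
```

Run:
```python
from h import *
go([.489,-.1565,.006],162)
```

```text
t 25.7 pos [ 0.4905 -0.1528  0.2016] yaw 162.3 z-axis [ 0.002  0.    -1.   ] TURN rows 0.07 SHIFT rows [ 0.03 -0.17  7.82] F [ 0.7 -0.9  0.5] grip 0.55 q7 [-0.51  0.11  0.78  1.83 -0.08  1.23  1.56]
```

jog_arm(dr=[[0, 0, 0], [0, 0, 0], [0, 0, 0], [0, 0, 0], [0, 0, 0], [0, 0, 0], [0, 0, 0], [0, 0, 0], [0, 0, 0], [0, 0, 0]], translation=[[0, -0.15, 1], [0, 0, 1], [0, 0, 1], [0, 0, 1], [0, 0, 1], [0, 0, 1], [0, 0, 0.8], [0, 0, 0.6], [0, 0, 0.3], [0, 0, 0]], jaw=[0.55, 0.55, 0.55, 0.55, 0.55, 0.55, 0.55, 0.55, 0.55, 0.55])

```text
clock: 26.7
position: [0.4885, -0.1562, 0.0082]
ee_rot: [0.154, 0.988, 0.0, -0.0]
ft_force: [0.0, 0.6, 0.2]
grip_width: 0.548
grasp_force: 0.0
```

jog_arm(dr=[[0, 0, 0], [0, 0, 0], [0, 0, 0], [0, 0, 0], [0, 0, 0], [0, 0, 0]], translation=[[0, 0, 0], [0, 0, 0], [0, 0, 0], [0, 0, 0], [0, 0, 0], [0, 0, 0]], jaw=[0.4, 0.3, 0.2, 0.15, 0.15, 0.15])

```text
clock: 27.3
position: [0.4893, -0.1565, 0.0095]
ee_rot: [0.154, 0.988, 0.0, 0.001]
ft_force: [-1.1, 1.5, 6.7]
grip_width: 0.298
grasp_force: 25.7
```

jog_arm(dr=[[0, 0, 0], [0, 0, 0], [0, 0, 0], [0, 0, 0], [0, 0, 0], [0, 0, 0], [0, 0, 0], [0, 0, -1], [0, 0, -1], [0, 0, -0.8]], translation=[[0, 0, -0.5], [0, 0, -1], [0, 0, -1], [0, 0, -1], [0, 0, -1], [0, 0, -1], [0, 0, -1], [0, 0, -1], [0, 0, -1], [0, 0, -1]], jaw=[0.15, 0.15, 0.15, 0.15, 0.15, 0.15, 0.15, 0.15, 0.15, 0.15])

```text
clock: 28.3
position: [0.4881, -0.1569, 0.248]
ee_rot: [0.056, 0.998, 0.0, 0.0]
ft_force: [-0.6, -0.9, -1.1]
grip_width: 0.298
grasp_force: 24.9
```

```bash
cat >> h.py <<'E'
def held(s):
    "offset (mm) of the held battery's centre along -tool x (terminal way) from the TCP, by colour in the side view"
    o=manip.get_obs(); p=o["position"]; M=Ro.from_quat(o["ee_rot"]).as_matrix(); q=proj(s,np.array([p,p-.0245*M[:,0],p+.0245*M[:,0]])); u0,v0=q[0].astype(int)-25
    h=cv2.cvtColor(s["color"],cv2.COLOR_RGB2HSV)[v0:v0+50,u0:u0+50]
    y=cv2.inRange(h,(20,75,110),(38,255,255)); b=cv2.inRange(h,(100,90,40),(130,255,255))
    ax=(q[1]-q[2])/np.linalg.norm(q[1]-q[2]); mm=49/np.linalg.norm(q[1]-q[2])
    for n,m in (("yellow",y),("blue",b)):
        v,u=np.nonzero(m); e=(np.c_[u+u0,v+v0]-q[0])@ax*mm; print(n,len(u),"along mm",e.min().round(1) if len(e) else None,e.max().round(1) if len(e) else None)
E
python3 - <<'E'
from h import *
go([.505,.139,.25],173.3); held(cam("side"))
E
```

```text
t 28.3 pos [ 0.4881 -0.1569  0.248 ] yaw 173.6 z-axis [ 0.001  0.    -1.   ] TURN rows 0.07 SHIFT rows [ 0.71 11.83 -0.08] F [-0.6 -0.9 -1.1] grip 0.298 q7 [-0.52  0.06  0.78  1.76 -0.05  1.33  1.73]
yellow 12 along mm 14.9 23.6
blue 69 along mm -19.7 -1.6
```

jog_arm(dr=[[0, 0, 0], [0, 0, 0], [0, 0, 0], [0, 0, 0], [0, 0, 0], [0, 0, 0], [0, 0, 0], [0, 0, 0], [0, 0, 0], [0, 0, 0]], translation=[[0.07, 1, 0], [0.07, 1, 0], [0.07, 1, 0], [0.07, 1, 0], [0.07, 1, 0], [0.07, 1, 0], [0.07, 1, 0], [0.07, 1, 0], [0.07, 1, 0], [0.07, 1, 0]], jaw=[0.15, 0.15, 0.15, 0.15, 0.15, 0.15, 0.15, 0.15, 0.15, 0.15])

```text
clock: 29.35
position: [0.4994, 0.0945, 0.2469]
ee_rot: [0.057, 0.998, 0.0, 0.0]
ft_force: [1.0, 0.6, -0.4]
grip_width: 0.305
grasp_force: 24.9
```

jog_arm(dr=[[0, 0, 0], [0, 0, 0], [0, 0, 0], [0, 0, 0], [0, 0, 0], [0, 0, 0]], translation=[[0, 1, 0], [0, 0.8, 0], [0, 0, 0], [0, 0, 1], [0, 0, 0.9], [0, 0, 0]], jaw=[0.15, 0.15, 0.15, 0.15, 0.15, 0.15])

```text
clock: 29.95
position: [0.5032, 0.1372, 0.1964]
ee_rot: [0.057, 0.998, -0.001, -0.002]
ft_force: [-0.5, -0.2, 0.5]
grip_width: 0.302
grasp_force: 24.9
```

Run:
```python
from h import *
go([.504,.139,.186],173.3); held(cam("side"))
```

```text
t 29.9 pos [0.5032 0.1372 0.1964] yaw 173.4 z-axis [-0.004 -0.002 -1.   ] TURN rows 0.03 SHIFT rows [-0.02  0.08  0.41] F [-0.5 -0.2  0.5] grip 0.302 q7 [-0.82  0.13  0.51  1.8  -0.07  1.23  1.16]
yellow 13 along mm 16.8 23.6
blue 40 along mm -18.1 -5.1
```

jog_arm(dr=[[0, 0, 0], [0, 0, 0], [0, 0, 0], [0, 0, 0], [0, 0, 0], [0, 0, 0], [0, 0, -0.0]], translation=[[0, 0.08, 0.2], [0, 0, 0.2], [0, 0, 0], [0, 0, 0], [0, 0, 0], [0, 0, 0], [0, 0, -0.5]], jaw=[0.15, 0.15, 0.15, 0.38, 0.38, 0.38, 0.38])

```text
clock: 30.7
position: [0.5041, 0.1404, 0.2004]
ee_rot: [0.057, 0.998, -0.001, -0.001]
ft_force: [-0.5, -0.3, -1.1]
grip_width: 0.376
grasp_force: 0.0
```

jog_arm(dr=[[0, 0, 0], [0, 0, 0], [0, 0, 0], [0, 0, 0], [0, 0, 0], [0, 0, 0], [0, 0, 0], [0, 0, 0], [0, 0, 0], [0, 0, 0]], translation=[[0, 0, -1], [0, 0, -1], [-0.2, -1, 0], [-0.2, -1, 0], [-0.2, -1, 0], [-0.2, -1, 0], [-0.2, -1, 0], [-0.2, -1, 0], [-0.2, -1, 0], [-0.2, -1, 0]], jaw=[0.38, 0.38, 0.5, 0.55, 0.55, 0.55, 0.55, 0.55, 0.55, 0.55])

```text
clock: 31.7
position: [0.5221, -0.0637, 0.2522]
ee_rot: [0.057, 0.998, 0.0, 0.001]
ft_force: [-0.3, -1.0, -0.2]
grip_width: 0.556
grasp_force: 0.0
```

jog_arm(dr=[[0, 0, 1], [0, 0, 1], [0, 0, 1], [0, 0, 1], [0, 0, 1], [0, 0, 1], [0, 0, 1], [0, 0, 1], [0, 0, 1], [0, 0, 1]], translation=[[0, 0, 0], [0, 0, 0], [0, 0, 0], [0, 0, 0], [0, 0, 0], [0, 0, 0], [0, 0, 0], [0, 0, 0], [0, 0, 0], [0, 0, 0]], jaw=[0.55, 0.55, 0.55, 0.55, 0.55, 0.55, 0.55, 0.55, 0.55, 0.55])

```text
clock: 32.7
position: [0.5221, -0.0627, 0.2521]
ee_rot: [0.396, 0.918, 0.0, 0.0]
ft_force: [-0.0, 0.1, 0.2]
grip_width: 0.551
grasp_force: 0.0
```

jog_arm(dr=[[0, 0, 1], [0, 0, 1], [0, 0, 1], [0, 0, 1], [0, 0, 1], [0, 0, 1], [0, 0, 1], [0, 0, 1], [0, 0, 1], [0, 0, 1]], translation=[[0, 0, 0], [0, 0, 0], [0, 0, 0], [0, 0, 0], [0, 0, 0], [0, 0, 0], [0, 0, 0], [0, 0, 0], [0, 0, 0], [0, 0, 0]], jaw=[0.55, 0.55, 0.55, 0.55, 0.55, 0.55, 0.55, 0.55, 0.55, 0.55])

```text
clock: 33.7
position: [0.5221, -0.0626, 0.2521]
ee_rot: [0.686, 0.727, 0.0, 0.0]
ft_force: [0.2, -0.7, 0.0]
grip_width: 0.553
grasp_force: 0.0
```

Run:
```python
from h import *
t=cam("top"); s=cam("side")
go([.5705,-.205,.2],-12)
for c in (t,s):
  for r in batts(c,lim=(.4,.62,-.5,-.05)): print(r[:4])
b=cv2.resize(s["color"][130:210,260:340,::-1],None,fx=5,fy=5,interpolation=2)
a=cv2.resize(t["color"][180:260,215:295,::-1],None,fx=5,fy=5,interpolation=2)
cv2.imwrite("pics/c6.png",np.hstack([a,b]))
```

```text
t 33.8 pos [ 0.5221 -0.0627  0.2519] yaw 93.4 z-axis [ 0.001  0.    -1.   ] TURN rows 26.35 SHIFT rows [3.08 5.17 2.08] F [-0.9 -0.6  0.3] grip 0.547 q7 [-0.69  0.1   0.78  1.73 -0.07  1.34  0.17]
(array([408.2, 196.2]), array([ 0.568 , -0.2837]), -161.8, np.int32(125))
(array([446., 201.]), array([ 0.556 , -0.3935]), -98.6, np.int32(124))
(array([367.1, 261.2]), array([ 0.5707, -0.2083]), 169.1, np.int32(151))
(array([384.8, 281.8]), array([ 0.5702, -0.2887]), -161.6, np.int32(145))
(array([406.9, 314.9]), array([ 0.5569, -0.3961]), -100.9, np.int32(177))
```

View pics/c6.png

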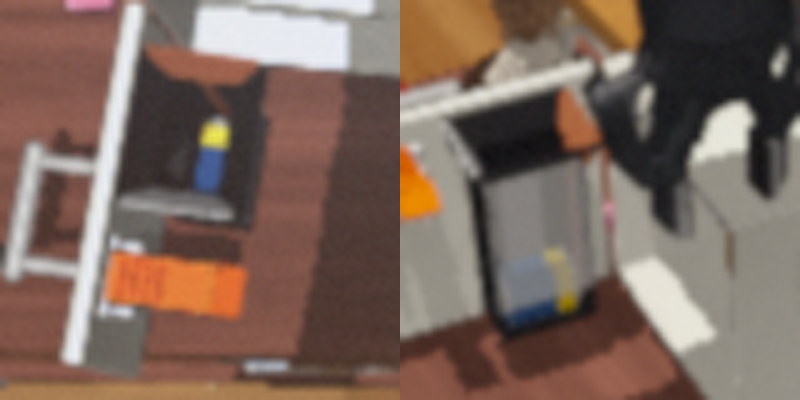

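Both batteries are stacked flat with yellow at the hinge end. The tool yaw is now 93°, so next is the far battery at (0.5565,−0.395).

jog_arm(dr=[[0, 0, 1], [0, 0, 1], [0, 0, 1], [0, 0, 0.35], [0, 0, 0], [0, 0, 0], [0, 0, 0], [0, 0, 0], [0, 0, 0], [0, 0, 0]], translation=[[0, 0, 0], [0, 0, 0], [0, 0, 0], [0, 0, 0], [-1, 0.28, 0], [-1, 0.28, 0], [-1, 0.28, 0], [-1, 0.28, 0], [-1, 0.28, 0], [-1, 0.28, 0]], jaw=[0.55, 0.55, 0.55, 0.55, 0.55, 0.55, 0.55, 0.55, 0.55, 0.55])

```text
clock: 34.8
position: [0.5376, -0.2185, 0.2514]
ee_rot: [0.765, 0.645, 0.0, 0.0]
ft_force: [-0.2, -0.1, 0.3]
grip_width: 0.55
grasp_force: 0.0
```

jog_arm(dr=[[0, 0, 0], [0, 0, 0], [0, 0, 0], [0, 0, 0], [0, 0, 0], [0, 0, 0], [0, 0, 0], [0, 0, 0], [0, 0, 0], [0, 0, 0]], translation=[[-1, 0.28, 0], [-1, 0.28, 0], [-1, 0.28, 0], [-1, 0.28, 0], [-1, 0.28, 0], [-1, 0.28, 0], [-0.84, 0.28, 0], [0, 0, 1], [0, 0, 1], [0, 0, 0]], jaw=[0.55, 0.55, 0.55, 0.55, 0.55, 0.55, 0.55, 0.55, 0.55, 0.55])

```text
clock: 35.8
position: [0.5553, -0.3932, 0.1978]
ee_rot: [0.765, 0.644, -0.001, -0.003]
ft_force: [1.6, 1.2, 0.2]
grip_width: 0.557
grasp_force: 0.0
```

Run:
```python
from h import *
go([.5565,-.395,.007],80)
```

```text
t 35.8 pos [ 0.5553 -0.3932  0.1978] yaw 80.2 z-axis [-0.004  0.003 -1.   ] TURN rows 0.05 SHIFT rows [-0.08  0.09  7.63] F [1.6 1.2 0.2] grip 0.557 q7 [-0.    0.59  0.84  1.37 -0.44  1.37  0.67]
```

jog_arm(dr=[[0, 0, 0], [0, 0, 0], [0, 0, 0], [0, 0, 0], [0, 0, 0], [0, 0, 0], [0, 0, 0], [0, 0, 0], [0, 0, 0], [0, 0, 0]], translation=[[-0.06, 0.05, 1], [0, 0, 1], [0, 0, 1], [0, 0, 1], [0, 0, 1], [0, 0, 1], [0, 0, 0.7], [0, 0, 0.6], [0, 0, 0.25], [0, 0, 0]], jaw=[0.55, 0.55, 0.55, 0.55, 0.55, 0.55, 0.55, 0.55, 0.55, 0.55])

```text
clock: 36.8
position: [0.5572, -0.3961, 0.012]
ee_rot: [0.765, 0.643, -0.0, -0.0]
ft_force: [-0.6, -0.0, -0.5]
grip_width: 0.548
grasp_force: 0.0
```

jog_arm(dr=[[0, 0, 0], [0, 0, 0], [0, 0, 0], [0, 0, 0], [0, 0, 0], [0, 0, 0]], translation=[[0, 0, 0], [0, 0, 0], [0, 0, 0], [0, 0, 0], [0, 0, 0], [0, 0, 0]], jaw=[0.4, 0.3, 0.2, 0.15, 0.15, 0.15])

```text
clock: 37.4
position: [0.5578, -0.3967, 0.0135]
ee_rot: [0.766, 0.643, 0.0, 0.001]
ft_force: [-0.2, 0.7, 6.8]
grip_width: 0.299
grasp_force: 25.1
```

jog_arm(dr=[[0, 0, 0], [0, 0, 0], [0, 0, 0], [0, 0, -1], [0, 0, -1], [0, 0, -1], [0, 0, -1], [0, 0, -1], [0, 0, -1], [0, 0, -1]], translation=[[0, 0, -0.5], [0, 0, -1], [0, 0, -1], [0, 0, -1], [0, 0, -1], [0, 0, -1], [0, 0, -1], [0, 0, -1], [0, 0, -1], [0, 0, -1]], jaw=[0.15, 0.15, 0.15, 0.15, 0.15, 0.15, 0.15, 0.15, 0.15, 0.15])

```text
clock: 38.4
position: [0.5568, -0.3962, 0.2517]
ee_rot: [0.586, 0.81, 0.0, 0.0]
ft_force: [0.8, 0.0, -0.1]
grip_width: 0.302
grasp_force: 24.8
```

jog_arm(dr=[[0, 0, -1], [0, 0, -1], [0, 0, -1], [0, 0, -1], [0, 0, -1], [0, 0, -1], [0, 0, -1], [0, 0, -1], [0, 0, -1], [0, 0, -1]], translation=[[0, 0, 0], [0, 0, 0], [0, 0, 0], [0, 0, 0], [0, 0, 0], [0, 0, 0], [0, 0, 0], [0, 0, 0], [0, 0, 0], [0, 0, 0]], jaw=[0.15, 0.15, 0.15, 0.15, 0.15, 0.15, 0.15, 0.15, 0.15, 0.15])

```text
clock: 39.4
position: [0.5569, -0.3963, 0.2506]
ee_rot: [0.274, 0.962, -0.0, 0.0]
ft_force: [0.1, -0.5, -0.7]
grip_width: 0.3
grasp_force: 24.8
```

jog_arm(dr=[[0, 0, -1], [0, 0, -1], [0, 0, -1], [0, 0, -1], [0, 0, -1], [0, 0, -1], [0, 0, -0.3], [0, 0, 0]], translation=[[0, 0, 0], [0, 0, 0], [0, 0, 0], [0, 0, 0], [0, 0, 0], [0, 0, 0], [0, 0, 0], [0, 0, 0]], jaw=[0.15, 0.15, 0.15, 0.15, 0.15, 0.15, 0.15, 0.15])

```text
clock: 40.2
position: [0.557, -0.3963, 0.2503]
ee_rot: [0.059, 0.998, -0.0, 0.0]
ft_force: [0.9, 0.5, -0.2]
grip_width: 0.303
grasp_force: 24.8
```

Run:
```python
from h import *
go([.504,.139,.25],173.3); held(cam("side"))
```

```text
t 40.2 pos [ 0.557  -0.3963  0.2503] yaw 173.2 z-axis [ 0. -0. -1.] TURN rows -0.02 SHIFT rows [4.600e+00 2.102e+01 1.000e-02] F [ 0.9  0.5 -0.2] grip 0.303 q7 [ 0.19  0.49  0.53  1.28 -0.24  1.43  2.16]
yellow 14 along mm -59.9 9.7
blue 133 along mm -28.4 5.1
```

jog_arm(dr=[[0, 0, 0], [0, 0, 0], [0, 0, 0], [0, 0, 0], [0, 0, 0], [0, 0, 0], [0, 0, 0], [0, 0, 0], [0, 0, 0], [0, 0, 0]], translation=[[0.22, 1, 0], [0.22, 1, 0], [0.22, 1, 0], [0.22, 1, 0], [0.22, 1, 0], [0.22, 1, 0], [0.22, 1, 0], [0.22, 1, 0], [0.22, 1, 0], [0.22, 1, 0]], jaw=[0.15, 0.15, 0.15, 0.15, 0.15, 0.15, 0.15, 0.15, 0.15, 0.15])

```text
clock: 41.25
position: [0.5316, -0.1406, 0.25]
ee_rot: [0.06, 0.998, 0.0, 0.0]
ft_force: [0.0, 0.3, -1.0]
grip_width: 0.303
grasp_force: 24.8
```

jog_arm(dr=[[0, 0, 0], [0, 0, 0], [0, 0, 0], [0, 0, 0], [0, 0, 0], [0, 0, 0], [0, 0, 0], [0, 0, 0], [0, 0, 0], [0, 0, 0]], translation=[[0.22, 1, 0], [0.22, 1, 0], [0.22, 1, 0], [0.22, 1, 0], [0.22, 1, 0], [0.22, 1, 0], [0.22, 1, 0], [0.22, 1, 0], [0.22, 1, 0], [0.22, 1, 0]], jaw=[0.15, 0.15, 0.15, 0.15, 0.15, 0.15, 0.15, 0.15, 0.15, 0.15])

```text
clock: 42.25
position: [0.5062, 0.1141, 0.2501]
ee_rot: [0.06, 0.998, 0.0, 0.0]
ft_force: [-0.2, -0.5, -0.2]
grip_width: 0.296
grasp_force: 24.8
```

jog_arm(dr=[[0, 0, 0], [0, 0, 0], [0, 0, 0], [0, 0, 0], [0, 0, 0]], translation=[[0.2, 1, 0], [0, 0, 0], [0, 0, 1], [0, 0, 1], [0, 0, 0]], jaw=[0.15, 0.15, 0.15, 0.15, 0.15])

```text
clock: 42.75
position: [0.5028, 0.1375, 0.197]
ee_rot: [0.059, 0.998, -0.001, -0.002]
ft_force: [-1.1, 0.3, -0.9]
grip_width: 0.302
grasp_force: 24.8
```

Run:
```python
from h import *
go([.504,.139,.186],173.3); held(cam("side"))
```

```text
t 42.8 pos [0.5028 0.1375 0.197 ] yaw 173.2 z-axis [-0.005 -0.002 -1.   ] TURN rows -0.03 SHIFT rows [-0.04  0.07  0.44] F [-1.1  0.3 -0.9] grip 0.302 q7 [-0.53  0.13  0.19  1.79 -0.03  1.24  1.12]
yellow 11 along mm 10.6 21.5
blue 54 along mm -21.5 3.3
```

jog_arm(dr=[[0, 0, 0], [0, 0, 0], [0, 0, 0], [0, 0, 0], [0, 0, 0], [0, 0, 0], [0, 0, 0]], translation=[[-0.06, 0.07, 0.2], [0, 0, 0.2], [0, 0, 0], [0, 0, 0], [0, 0, 0], [0, 0, 0], [0, 0, -0.5]], jaw=[0.15, 0.15, 0.15, 0.38, 0.38, 0.38, 0.38])

```text
clock: 43.5
position: [0.5053, 0.1399, 0.2015]
ee_rot: [0.059, 0.998, -0.001, -0.001]
ft_force: [-0.5, 0.0, -0.6]
grip_width: 0.381
grasp_force: 0.0
```

jog_arm(dr=[[0, 0, 0], [0, 0, 0], [0, 0, 0], [0, 0, 0], [0, 0, 0], [0, 0, 0], [0, 0, 0], [0, 0, 0], [0, 0, 0], [0, 0, 0]], translation=[[0, 0, -1], [0, 0, -1], [-0.2, -1, 0], [-0.2, -1, 0], [-0.2, -1, 0], [-0.2, -1, 0], [-0.2, -1, 0], [-0.2, -1, 0], [-0.2, -1, 0], [-0.2, -1, 0]], jaw=[0.38, 0.38, 0.5, 0.55, 0.55, 0.55, 0.55, 0.55, 0.55, 0.55])

```text
clock: 44.5
position: [0.5226, -0.0641, 0.2535]
ee_rot: [0.059, 0.998, 0.0, 0.001]
ft_force: [-0.3, 0.4, -0.3]
grip_width: 0.554
grasp_force: 0.0
```

jog_arm(dr=[[0, 0, 1], [0, 0, 1], [0, 0, 1], [0, 0, 1], [0, 0, 1], [0, 0, 1], [0, 0, 1], [0, 0, 1], [0, 0, 1], [0, 0, 1]], translation=[[0, 0, 0], [0, 0, 0], [0, 0, 0], [0, 0, 0], [0, 0, 0], [0, 0, 0], [0, 0, 0], [0, 0, 0], [0, 0, 0], [0, 0, 0]], jaw=[0.55, 0.55, 0.55, 0.55, 0.55, 0.55, 0.55, 0.55, 0.55, 0.55])

```text
clock: 45.5
position: [0.5226, -0.0631, 0.2534]
ee_rot: [0.398, 0.917, 0.0, 0.0]
ft_force: [-0.0, -0.6, 0.4]
grip_width: 0.546
grasp_force: 0.0
```

jog_arm(dr=[[0, 0, 1], [0, 0, 1], [0, 0, 1], [0, 0, 1], [0, 0, 1], [0, 0, 1], [0, 0, 1], [0, 0, 1], [0, 0, 1], [0, 0, 1]], translation=[[0, 0, 0], [0, 0, 0], [0, 0, 0], [0, 0, 0], [0, 0, 0], [0, 0, 0], [0, 0, 0], [0, 0, 0], [0, 0, 0], [0, 0, 0]], jaw=[0.55, 0.55, 0.55, 0.55, 0.55, 0.55, 0.55, 0.55, 0.55, 0.55])

```text
clock: 46.5
position: [0.5226, -0.0631, 0.2534]
ee_rot: [0.688, 0.726, 0.0, 0.0]
ft_force: [-0.9, 0.9, -0.1]
grip_width: 0.55
grasp_force: 0.0
```

jog_arm(dr=[[0, 0, 1], [0, 0, 1], [0, 0, 1], [0, 0, 1], [0, 0, 1], [0, 0, 1], [0, 0, 1], [0, 0, 1], [0, 0, 1], [0, 0, 1]], translation=[[0, 0, 0], [0, 0, 0], [0, 0, 0], [0, 0, 0], [0, 0, 0], [0, 0, 0], [0, 0, 0], [0, 0, 0], [0, 0, 0], [0, 0, 0]], jaw=[0.55, 0.55, 0.55, 0.55, 0.55, 0.55, 0.55, 0.55, 0.55, 0.55])

```text
clock: 47.5
position: [0.5226, -0.0631, 0.2534]
ee_rot: [0.894, 0.447, 0.0, 0.0]
ft_force: [-0.6, 0.3, 1.2]
grip_width: 0.554
grasp_force: 0.0
```

jog_arm(dr=[[0, 0, 1], [0, 0, 1], [0, 0, 1], [0, 0, 1], [0, 0, 1], [0, 0, 1], [0, 0, 1], [0, 0, 1], [0, 0, 0.8]], translation=[[0, 0, 0], [0, 0, 0], [0, 0, 0], [0, 0, 0], [0, 0, 0], [0, 0, 0], [0, 0, 0], [0, 0, 0], [0, 0, 0]], jaw=[0.55, 0.55, 0.55, 0.55, 0.55, 0.55, 0.55, 0.55, 0.55])

```text
clock: 48.4
position: [0.5226, -0.0631, 0.2534]
ee_rot: [0.988, 0.156, 0.0, -0.0]
ft_force: [-1.0, 0.2, 1.0]
grip_width: 0.553
grasp_force: 0.0
```

```bash
cat >> h.py <<'E'
def column(s):
    h=cv2.cvtColor(s["color"],cv2.COLOR_RGB2HSV)[165:205,275:305]
    for n,lo,hi in (("yellow",(20,45,90),(38,255,255)),("blue",(95,45,40),(130,255,255))):
        v,u=np.nonzero(cv2.inRange(h,lo,hi)); print("col",n,len(u),"u",(u.min()+275,u.max()+275) if len(u) else None,"v",(v.min()+165,v.max()+165) if len(u) else None)
E
python3 - <<'E'
from h import *
t=cam("top"); s=cam("side")
go([.569,-.286,.2],18)
for c in (t,s):
  for r in batts(c,lim=(.4,.62,-.5,-.05)): print(r[:4])
column(s)
E
```

```text
t 48.5 pos [ 0.5226 -0.0631  0.2533] yaw 18.0 z-axis [ 0.001  0.    -1.   ] TURN rows 0.01 SHIFT rows [-0.99  9.05  2.13] F [0.9 0.  0.8] grip 0.549 q7 [-0.44  0.1   0.51  1.71 -0.05  1.34 -1.18]
(array([408.3, 196.1]), array([ 0.5682, -0.284 ]), -161.6, np.int32(122))
(array([367.1, 261.2]), array([ 0.5707, -0.2083]), 169.1, np.int32(151))
(array([384.7, 281.9]), array([ 0.57  , -0.2888]), -161.5, np.int32(144))
col yellow 60 u (np.int64(287), np.int64(295)) v (np.int64(175), np.int64(191))
col blue 35 u (np.int64(282), np.int64(290)) v (np.int64(190), np.int64(194))
```

jog_arm(dr=[[0, 0, 0], [0, 0, 0], [0, 0, 0], [0, 0, 0], [0, 0, 0], [0, 0, 0], [0, 0, 0], [0, 0, 0], [0, 0, 0], [0, 0, 0]], translation=[[-0.11, 1, 0], [-0.11, 1, 0], [-0.11, 1, 0], [-0.11, 1, 0], [-0.11, 1, 0], [-0.11, 1, 0], [-0.11, 1, 0], [-0.11, 1, 0], [-0.11, 1, 0], [0, 0, 1]], jaw=[0.55, 0.55, 0.55, 0.55, 0.55, 0.55, 0.55, 0.55, 0.55, 0.55])

```text
clock: 49.5
position: [0.5694, -0.2894, 0.2304]
ee_rot: [0.988, 0.156, 0.002, 0.002]
ft_force: [-0.6, -1.1, -0.5]
grip_width: 0.549
grasp_force: 0.0
```

jog_arm(dr=[[0, 0, 0], [0, 0, 0], [0, 0, 0]], translation=[[0, 0, 1], [0, 0, 1], [0, 0, 0]], jaw=[0.55, 0.55, 0.55])

```text
clock: 49.8
position: [0.5674, -0.2835, 0.1745]
ee_rot: [0.987, 0.158, -0.002, -0.001]
ft_force: [0.3, 0.1, -0.2]
grip_width: 0.549
grasp_force: 0.0
```

Run:
```python
from h import *
go([.569,-.2863,.007],18)
```

```text
t 49.8 pos [ 0.5674 -0.2835  0.1745] yaw 18.2 z-axis [-0.005  0.002 -1.   ] TURN rows 0.05 SHIFT rows [0.05 0.15 6.7 ] F [ 0.3  0.1 -0.2] grip 0.549 q7 [-0.07  0.44  0.62  1.53 -0.26  1.26 -0.67]
```

jog_arm(dr=[[0, 0, 0], [0, 0, 0], [0, 0, 0], [0, 0, 0], [0, 0, 0], [0, 0, 0], [0, 0, 0], [0, 0, 0], [0, 0, 0]], translation=[[0.03, 0.1, 1], [0, 0, 1], [0, 0, 1], [0, 0, 1], [0, 0, 1], [0, 0, 0.8], [0, 0, 0.5], [0, 0, 0.3], [0, 0, 0]], jaw=[0.55, 0.55, 0.55, 0.55, 0.55, 0.55, 0.55, 0.55, 0.55])

```text
clock: 50.7
position: [0.5704, -0.2867, 0.0124]
ee_rot: [0.988, 0.157, -0.0, -0.0]
ft_force: [0.5, 0.8, 1.2]
grip_width: 0.551
grasp_force: 0.0
```

jog_arm(dr=[[0, 0, 0], [0, 0, 0], [0, 0, 0], [0, 0, 0], [0, 0, 0], [0, 0, 0]], translation=[[0, 0, 0], [0, 0, 0], [0, 0, 0], [0, 0, 0], [0, 0, 0], [0, 0, 0]], jaw=[0.4, 0.3, 0.2, 0.15, 0.15, 0.15])

```text
clock: 51.3
position: [0.571, -0.2871, 0.0136]
ee_rot: [0.988, 0.157, 0.001, 0.0]
ft_force: [-1.3, 1.4, 7.0]
grip_width: 0.306
grasp_force: 25.0
```

jog_arm(dr=[[0, 0, 0], [0, 0, 0], [0, 0, 0], [0, 0, -1], [0, 0, -1], [0, 0, -1], [0, 0, -1], [0, 0, -1], [0, 0, -1], [0, 0, -1]], translation=[[0, 0, -0.5], [0, 0, -1], [0, 0, -1], [0, 0, -1], [0, 0, -1], [0, 0, -1], [0, 0, -1], [0, 0, -1], [0, 0, -1], [0, 0, -1]], jaw=[0.15, 0.15, 0.15, 0.15, 0.15, 0.15, 0.15, 0.15, 0.15, 0.15])

```text
clock: 52.3
position: [0.5699, -0.2869, 0.2519]
ee_rot: [0.92, 0.393, 0.0, 0.0]
ft_force: [0.8, 1.1, -0.8]
grip_width: 0.298
grasp_force: 24.9
```

jog_arm(dr=[[0, 0, -1], [0, 0, -1], [0, 0, -1], [0, 0, -1], [0, 0, -1], [0, 0, -1], [0, 0, -1], [0, 0, -1], [0, 0, -1], [0, 0, -1]], translation=[[0, 0, 0], [0, 0, 0], [0, 0, 0], [0, 0, 0], [0, 0, 0], [0, 0, 0], [0, 0, 0], [0, 0, 0], [0, 0, 0], [0, 0, 0]], jaw=[0.15, 0.15, 0.15, 0.15, 0.15, 0.15, 0.15, 0.15, 0.15, 0.15])

```text
clock: 53.3
position: [0.57, -0.287, 0.2507]
ee_rot: [0.73, 0.683, 0.0, 0.0]
ft_force: [-0.4, 0.5, 0.0]
grip_width: 0.302
grasp_force: 24.9
```

jog_arm(dr=[[0, 0, -1], [0, 0, -1], [0, 0, -1], [0, 0, -1], [0, 0, -1], [0, 0, -1], [0, 0, -1], [0, 0, -1], [0, 0, -1], [0, 0, -1]], translation=[[0, 0, 0], [0, 0, 0], [0, 0, 0], [0, 0, 0], [0, 0, 0], [0, 0, 0], [0, 0, 0], [0, 0, 0], [0, 0, 0], [0, 0, 0]], jaw=[0.15, 0.15, 0.15, 0.15, 0.15, 0.15, 0.15, 0.15, 0.15, 0.15])

```text
clock: 54.3
position: [0.57, -0.287, 0.2508]
ee_rot: [0.452, 0.892, -0.0, 0.0]
ft_force: [-0.3, 0.8, -0.8]
grip_width: 0.301
grasp_force: 24.9
```

jog_arm(dr=[[0, 0, -1], [0, 0, -1], [0, 0, -1], [0, 0, -1], [0, 0, -1], [0, 0, -1], [0, 0, -1], [0, 0, -1], [0, 0, -1], [0, 0, -1]], translation=[[0, 0, 0], [0, 0, 0], [0, 0, 0], [0, 0, 0], [0, 0, 0], [0, 0, 0], [0, 0, 0], [0, 0, 0], [0, 0, 0], [0, 0, 0]], jaw=[0.15, 0.15, 0.15, 0.15, 0.15, 0.15, 0.15, 0.15, 0.15, 0.15])

```text
clock: 55.3
position: [0.5699, -0.2871, 0.2508]
ee_rot: [0.12, 0.993, -0.0, 0.0]
ft_force: [-0.8, 0.4, -1.2]
grip_width: 0.303
grasp_force: 24.9
```

Run:
```python
from h import *
go([.504,.139,.25],173.3); held(cam("side"))
```

```text
t 55.3 pos [ 0.5699 -0.2871  0.2508] yaw 166.2 z-axis [ 0.    -0.001 -1.   ] TURN rows -1.77 SHIFT rows [ 4.61 16.62  0.02] F [-0.8  0.4 -1.2] grip 0.303 q7 [ 0.22  0.35  0.22  1.41 -0.08  1.39  1.78]
yellow 44 along mm -59.8 26.5
blue 78 along mm -17.8 1.1
```

jog_arm(dr=[[0, 0, -1], [0, 0, -0.77], [0, 0, 0], [0, 0, 0], [0, 0, 0], [0, 0, 0], [0, 0, 0], [0, 0, 0], [0, 0, 0], [0, 0, 0]], translation=[[0, 0, 0], [0, 0, 0], [0.28, 1, 0], [0.28, 1, 0], [0.28, 1, 0], [0.28, 1, 0], [0.28, 1, 0], [0.28, 1, 0], [0.28, 1, 0], [0.28, 1, 0]], jaw=[0.15, 0.15, 0.15, 0.15, 0.15, 0.15, 0.15, 0.15, 0.15, 0.15])

```text
clock: 56.35
position: [0.538, -0.0809, 0.2506]
ee_rot: [0.061, 0.998, -0.0, 0.0]
ft_force: [0.7, 0.4, -0.9]
grip_width: 0.303
grasp_force: 24.9
```

jog_arm(dr=[[0, 0, 0], [0, 0, 0], [0, 0, 0], [0, 0, 0], [0, 0, 0], [0, 0, 0], [0, 0, 0], [0, 0, 0], [0, 0, 0], [0, 0, 0]], translation=[[0.28, 1, 0], [0.28, 1, 0], [0.28, 1, 0], [0.28, 1, 0], [0.28, 1, 0], [0.28, 1, 0], [0.28, 1, 0], [0.28, 1, 0], [0.1, 0.6, 0], [0, 0, 0]], jaw=[0.15, 0.15, 0.15, 0.15, 0.15, 0.15, 0.15, 0.15, 0.15, 0.15])

```text
clock: 57.35
position: [0.5057, 0.1408, 0.2502]
ee_rot: [0.058, 0.998, 0.0, 0.0]
ft_force: [-0.3, -0.5, -1.1]
grip_width: 0.298
grasp_force: 24.9
```

jog_arm(dr=[[0, 0, 0], [0, 0, 0], [0, 0, 0]], translation=[[0, 0, 1], [0, 0, 1], [0, 0, 0]], jaw=[0.15, 0.15, 0.15])

```text
clock: 57.65
position: [0.5047, 0.1366, 0.197]
ee_rot: [0.061, 0.998, -0.001, -0.002]
ft_force: [-0.4, -0.4, -0.5]
grip_width: 0.298
grasp_force: 24.9
```

Run:
```python
from h import *
go([.504,.139,.186],173.3); held(cam("side"))
```

```text
t 57.6 pos [0.5047 0.1366 0.197 ] yaw 173.0 z-axis [-0.005 -0.002 -1.   ] TURN rows -0.07 SHIFT rows [0.04 0.09 0.44] F [-0.4 -0.4 -0.5] grip 0.298 q7 [-0.25  0.14 -0.11  1.77  0.02  1.24  1.08]
yellow 18 along mm 14.4 24.0
blue 43 along mm -17.1 5.0
```

jog_arm(dr=[[0, 0, 0], [0, 0, 0], [0, 0, 0], [0, 0, 0], [0, 0, 0], [0, 0, 0], [0, 0, 0]], translation=[[0, 0.07, 0.2], [0, 0, 0.2], [0, 0, 0], [0, 0, 0], [0, 0, 0], [0, 0, 0], [0, 0, -0.5]], jaw=[0.15, 0.15, 0.15, 0.38, 0.38, 0.38, 0.38])

```text
clock: 58.4
position: [0.5054, 0.1404, 0.2015]
ee_rot: [0.06, 0.998, -0.0, -0.001]
ft_force: [-0.7, -0.6, -0.2]
grip_width: 0.383
grasp_force: 0.0
```

jog_arm(dr=[[0, 0, 0], [0, 0, 0], [0, 0, 0], [0, 0, 0], [0, 0, 0], [0, 0, 0], [0, 0, 0], [0, 0, 0], [0, 0, 0], [0, 0, 0]], translation=[[0, 0, -1], [0, 0, -1], [-0.2, -1, 0], [-0.2, -1, 0], [-0.2, -1, 0], [-0.2, -1, 0], [-0.2, -1, 0], [-0.2, -1, 0], [-0.2, -1, 0], [-0.2, -1, 0]], jaw=[0.38, 0.38, 0.5, 0.55, 0.55, 0.55, 0.55, 0.55, 0.55, 0.55])

```text
clock: 59.4
position: [0.5223, -0.0637, 0.2535]
ee_rot: [0.06, 0.998, 0.0, 0.001]
ft_force: [0.0, 0.4, 0.1]
grip_width: 0.553
grasp_force: 0.0
```

jog_arm(dr=[[0, 0, 1], [0, 0, 1], [0, 0, 1], [0, 0, 1], [0, 0, 1], [0, 0, 1], [0, 0, 1], [0, 0, 1], [0, 0, 1], [0, 0, 1]], translation=[[0, 0, 0], [0, 0, 0], [0, 0, 0], [0, 0, 0], [0, 0, 0], [0, 0, 0], [0, 0, 0], [0, 0, 0], [0, 0, 0], [0, 0, 0]], jaw=[0.55, 0.55, 0.55, 0.55, 0.55, 0.55, 0.55, 0.55, 0.55, 0.55])

```text
clock: 60.4
position: [0.5222, -0.0627, 0.2534]
ee_rot: [0.399, 0.917, 0.0, 0.0]
ft_force: [-0.8, 0.5, -0.1]
grip_width: 0.547
grasp_force: 0.0
```

jog_arm(dr=[[0, 0, 1], [0, 0, 1], [0, 0, 1], [0, 0, 1], [0, 0, 1], [0, 0, 1], [0, 0, 1], [0, 0, 1], [0, 0, 1], [0, 0, 1]], translation=[[0, 0, 0], [0, 0, 0], [0, 0, 0], [0, 0, 0], [0, 0, 0], [0, 0, 0], [0, 0, 0], [0, 0, 0], [0, 0, 0], [0, 0, 0]], jaw=[0.55, 0.55, 0.55, 0.55, 0.55, 0.55, 0.55, 0.55, 0.55, 0.55])

```text
clock: 61.4
position: [0.5223, -0.0627, 0.2534]
ee_rot: [0.688, 0.725, 0.0, 0.0]
ft_force: [0.7, 0.6, 0.3]
grip_width: 0.549
grasp_force: 0.0
```

jog_arm(dr=[[0, 0, 1], [0, 0, 1], [0, 0, 1], [0, 0, 1], [0, 0, 1], [0, 0, 1], [0, 0, 1], [0, 0, 1], [0, 0, 1], [0, 0, 1]], translation=[[0, 0, 0], [0, 0, 0], [0, 0, 0], [0, 0, 0], [0, 0, 0], [0, 0, 0], [0, 0, 0], [0, 0, 0], [0, 0, 0], [0, 0, 0]], jaw=[0.55, 0.55, 0.55, 0.55, 0.55, 0.55, 0.55, 0.55, 0.55, 0.55])

```text
clock: 62.4
position: [0.5223, -0.0627, 0.2534]
ee_rot: [0.895, 0.446, 0.0, 0.0]
ft_force: [-0.3, 0.3, 0.2]
grip_width: 0.549
grasp_force: 0.0
```

jog_arm(dr=[[0, 0, 1], [0, 0, 1], [0, 0, 1], [0, 0, 1], [0, 0, 1], [0, 0, 1], [0, 0, 1], [0, 0, 1], [0, 0, 1], [0, 0, 1]], translation=[[0, 0, 0], [0, 0, 0], [0, 0, 0], [0, 0, 0], [0, 0, 0], [0, 0, 0], [0, 0, 0], [0, 0, 0], [0, 0, 0], [0, 0, 0]], jaw=[0.55, 0.55, 0.55, 0.55, 0.55, 0.55, 0.55, 0.55, 0.55, 0.55])

```text
clock: 63.4
position: [0.5223, -0.0627, 0.2534]
ee_rot: [0.994, 0.113, 0.0, -0.0]
ft_force: [0.8, 0.3, -0.7]
grip_width: 0.552
grasp_force: 0.0
```

Run:
```python
from h import *
t=cam("top"); s=cam("side")
go([.5705,-.205,.2],-12)
for c in (t,s):
  for r in batts(c,lim=(.4,.62,-.5,-.05)): print(r[:4])
column(s)
```

```text
t 63.5 pos [ 0.5223 -0.0627  0.2533] yaw 13.1 z-axis [ 0.001  0.    -1.   ] TURN rows 6.28 SHIFT rows [3.07 5.17 2.13] F [ 0.1 -0.6 -0.3] grip 0.548 q7 [-0.15  0.1   0.2   1.7  -0.02  1.35 -1.29]
(array([367.1, 261.2]), array([ 0.5707, -0.2083]), 168.5, np.int32(151))
(array([375.5, 377.8]), array([ 0.4001, -0.4831]), 178.2, np.int32(50))
col yellow 72 u (np.int64(289), np.int64(294)) v (np.int64(170), np.int64(191))
col blue 34 u (np.int64(282), np.int64(290)) v (np.int64(190), np.int64(194))
```

jog_arm(dr=[[0, 0, 1], [0, 0, 1], [0, 0, 1], [0, 0, 1], [0, 0, 1], [0, 0, 1], [0, 0, 0.28], [0, 0, 0]], translation=[[0, 0, 0], [0, 0, 0], [0, 0, 0], [0, 0, 0], [0, 0, 0], [0, 0, 0], [0, 0, 0], [0, 0, 0]], jaw=[0.55, 0.55, 0.55, 0.55, 0.55, 0.55, 0.55, 0.55])

```text
clock: 64.3
position: [0.5222, -0.0627, 0.2527]
ee_rot: [0.995, -0.103, 0.0, -0.0]
ft_force: [-0.0, -0.1, -0.3]
grip_width: 0.547
grasp_force: 0.0
```

jog_arm(dr=[[0, 0, 0], [0, 0, 0], [0, 0, 0], [0, 0, 0], [0, 0, 0], [0, 0, 0], [0, 0, 0], [0, 0, 0], [0, 0, 0], [0, 0, 0]], translation=[[0.6, 1, 0], [0.6, 1, 0], [0.6, 1, 0], [0.6, 1, 0], [0.6, 1, 0], [0.07, 0.17, 0], [0, 0, 1], [0, 0, 1], [0, 0, 1], [0, 0, 0]], jaw=[0.55, 0.55, 0.55, 0.55, 0.55, 0.55, 0.55, 0.55, 0.55, 0.55])

```text
clock: 65.3
position: [0.5686, -0.2036, 0.1741]
ee_rot: [0.995, -0.103, -0.003, -0.001]
ft_force: [0.3, -0.4, -0.2]
grip_width: 0.552
grasp_force: 0.0
```

Run:
```python
from h import *
go([.5705,-.205,.007],-12)
for r in batts(cam("side"),lim=(.4,.62,-.5,-.05)): print(r[:4])
```

```text
t 65.3 pos [ 0.5686 -0.2036  0.1741] yaw -11.8 z-axis [-0.005  0.002 -1.   ] TURN rows 0.05 SHIFT rows [0.12 0.04 6.68] F [ 0.3 -0.4 -0.2] grip 0.552 q7 [ 0.01  0.33  0.32  1.61 -0.11  1.23 -1.43]
(array([367.2, 261.1]), array([ 0.571 , -0.2082]), 168.9, np.int32(153))
```

jog_arm(dr=[[0, 0, 0], [0, 0, 0], [0, 0, 0], [0, 0, 0], [0, 0, 0], [0, 0, 0], [0, 0, 0], [0, 0, 0], [0, 0, 0]], translation=[[0.03, 0.02, 1], [0, 0, 1], [0, 0, 1], [0, 0, 1], [0, 0, 1], [0, 0, 0.8], [0, 0, 0.5], [0, 0, 0.3], [0, 0, 0]], jaw=[0.55, 0.55, 0.55, 0.55, 0.55, 0.55, 0.55, 0.55, 0.55])

```text
clock: 66.25
position: [0.5713, -0.2056, 0.0125]
ee_rot: [0.995, -0.104, 0.0, -0.0]
ft_force: [-0.4, -0.1, -0.2]
grip_width: 0.553
grasp_force: 0.0
```

jog_arm(dr=[[0, 0, 0], [0, 0, 0], [0, 0, 0], [0, 0, 0], [0, 0, 0], [0, 0, 0]], translation=[[0, 0, 0], [0, 0, 0], [0, 0, 0], [0, 0, 0], [0, 0, 0], [0, 0, 0]], jaw=[0.4, 0.3, 0.2, 0.15, 0.15, 0.15])

```text
clock: 66.85
position: [0.5719, -0.2058, 0.0136]
ee_rot: [0.995, -0.104, 0.001, -0.0]
ft_force: [-1.5, 0.2, 6.6]
grip_width: 0.303
grasp_force: 24.9
```

jog_arm(dr=[[0, 0, 0], [0, 0, 0], [0, 0, 0], [0, 0, -1], [0, 0, -1], [0, 0, -1], [0, 0, -1], [0, 0, -1], [0, 0, -1], [0, 0, -1]], translation=[[0, 0, -0.5], [0, 0, -1], [0, 0, -1], [0, 0, -1], [0, 0, -1], [0, 0, -1], [0, 0, -1], [0, 0, -1], [0, 0, -1], [0, 0, -1]], jaw=[0.15, 0.15, 0.15, 0.15, 0.15, 0.15, 0.15, 0.15, 0.15, 0.15])

```text
clock: 67.85
position: [0.5707, -0.2058, 0.2519]
ee_rot: [0.99, 0.141, 0.0, 0.0]
ft_force: [0.1, 0.3, -1.1]
grip_width: 0.298
grasp_force: 24.9
```

jog_arm(dr=[[0, 0, -1], [0, 0, -1], [0, 0, -1], [0, 0, -1], [0, 0, -1], [0, 0, -1], [0, 0, -1], [0, 0, -1], [0, 0, -1], [0, 0, -1]], translation=[[0, 0, 0], [0, 0, 0], [0, 0, 0], [0, 0, 0], [0, 0, 0], [0, 0, 0], [0, 0, 0], [0, 0, 0], [0, 0, 0], [0, 0, 0]], jaw=[0.15, 0.15, 0.15, 0.15, 0.15, 0.15, 0.15, 0.15, 0.15, 0.15])

```text
clock: 68.85
position: [0.5707, -0.2059, 0.2508]
ee_rot: [0.882, 0.471, 0.0, 0.0]
ft_force: [-0.5, -0.1, -0.6]
grip_width: 0.302
grasp_force: 24.9
```

jog_arm(dr=[[0, 0, -1], [0, 0, -1], [0, 0, -1], [0, 0, -1], [0, 0, -1], [0, 0, -1], [0, 0, -1], [0, 0, -1], [0, 0, -1], [0, 0, -1]], translation=[[0, 0, 0], [0, 0, 0], [0, 0, 0], [0, 0, 0], [0, 0, 0], [0, 0, 0], [0, 0, 0], [0, 0, 0], [0, 0, 0], [0, 0, 0]], jaw=[0.15, 0.15, 0.15, 0.15, 0.15, 0.15, 0.15, 0.15, 0.15, 0.15])

```text
clock: 69.85
position: [0.5707, -0.2059, 0.2508]
ee_rot: [0.668, 0.744, -0.0, 0.0]
ft_force: [0.9, -0.3, -0.2]
grip_width: 0.297
grasp_force: 24.9
```

jog_arm(dr=[[0, 0, -1], [0, 0, -1], [0, 0, -1], [0, 0, -1], [0, 0, -1], [0, 0, -1], [0, 0, -1], [0, 0, -1], [0, 0, -1], [0, 0, -1]], translation=[[0, 0, 0], [0, 0, 0], [0, 0, 0], [0, 0, 0], [0, 0, 0], [0, 0, 0], [0, 0, 0], [0, 0, 0], [0, 0, 0], [0, 0, 0]], jaw=[0.15, 0.15, 0.15, 0.15, 0.15, 0.15, 0.15, 0.15, 0.15, 0.15])

```text
clock: 70.85
position: [0.5707, -0.2059, 0.2508]
ee_rot: [0.373, 0.928, -0.0, 0.0]
ft_force: [-0.1, -0.1, -0.6]
grip_width: 0.3
grasp_force: 24.9
```

jog_arm(dr=[[0, 0, -1], [0, 0, -1], [0, 0, -1], [0, 0, -1], [0, 0, -1], [0, 0, -1], [0, 0, -1], [0, 0, -1], [0, 0, -1], [0, 0, 0]], translation=[[0, 0, 0], [0, 0, 0], [0, 0, 0], [0, 0, 0], [0, 0, 0], [0, 0, 0], [0, 0, 0], [0, 0, 0], [0, 0, 0], [0, 0, 0]], jaw=[0.15, 0.15, 0.15, 0.15, 0.15, 0.15, 0.15, 0.15, 0.15, 0.15])

```text
clock: 71.85
position: [0.5708, -0.206, 0.2507]
ee_rot: [0.069, 0.998, -0.0, 0.0]
ft_force: [0.9, 0.3, -0.4]
grip_width: 0.298
grasp_force: 24.9
```

Run:
```python
from h import *
go([.504,.139,.25],173.3); held(cam("side"))
```

```text
t 71.8 pos [ 0.5708 -0.206   0.2507] yaw 172.1 z-axis [ 0.    -0.001 -1.   ] TURN rows -0.3 SHIFT rows [ 4.26 13.39  0.02] F [ 0.9  0.3 -0.4] grip 0.298 q7 [ 0.33  0.28 -0.07  1.48  0.02  1.38  1.69]
yellow 15 along mm 15.6 27.4
blue 61 along mm -16.2 1.3
```

jog_arm(dr=[[0, 0, -0.3], [0, 0, 0], [0, 0, 0], [0, 0, 0], [0, 0, 0], [0, 0, 0], [0, 0, 0], [0, 0, 0], [0, 0, 0], [0, 0, 0]], translation=[[0, 0, 0], [0.33, 1, 0], [0.33, 1, 0], [0.33, 1, 0], [0.33, 1, 0], [0.33, 1, 0], [0.33, 1, 0], [0.33, 1, 0], [0.33, 1, 0], [0.33, 1, 0]], jaw=[0.15, 0.15, 0.15, 0.15, 0.15, 0.15, 0.15, 0.15, 0.15, 0.15])

```text
clock: 72.9
position: [0.5234, 0.0274, 0.2501]
ee_rot: [0.059, 0.998, -0.0, 0.0]
ft_force: [0.7, -0.8, -0.5]
grip_width: 0.302
grasp_force: 24.9
```

jog_arm(dr=[[0, 0, 0], [0, 0, 0], [0, 0, 0], [0, 0, 0], [0, 0, 0], [0, 0, 0], [0, 0, 0], [0, 0, 0], [0, 0, 0]], translation=[[0.33, 1, 0], [0.33, 1, 0], [0.33, 1, 0], [0.33, 1, 0], [0, 0.4, 0], [0, 0, 0], [0, 0, 1], [0, 0, 1], [0, 0, 0]], jaw=[0.15, 0.15, 0.15, 0.15, 0.15, 0.15, 0.15, 0.15, 0.15])

```text
clock: 73.8
position: [0.5027, 0.1372, 0.1968]
ee_rot: [0.06, 0.998, -0.001, -0.002]
ft_force: [-0.1, -0.6, -1.1]
grip_width: 0.299
grasp_force: 24.9
```

Run:
```python
from h import *
go([.503,.139,.186],173.3); held(cam("side"))
```

```text
t 73.8 pos [0.5027 0.1372 0.1968] yaw 173.1 z-axis [-0.005 -0.002 -1.   ] TURN rows -0.05 SHIFT rows [-0.    0.07  0.43] F [-0.1 -0.6 -1.1] grip 0.299 q7 [-0.04  0.15 -0.34  1.76  0.05  1.24  1.05]
yellow 20 along mm 16.5 26.1
blue 44 along mm -17.6 7.1
```

jog_arm(dr=[[0, 0, 0], [0, 0, 0], [0, 0, 0], [0, 0, 0], [0, 0, 0], [0, 0, 0], [0, 0, 0]], translation=[[0.02, 0.07, 0.2], [0, 0, 0.2], [0, 0, 0], [0, 0, 0], [0, 0, 0], [0, 0, 0], [0, 0, -0.5]], jaw=[0.15, 0.15, 0.15, 0.38, 0.38, 0.38, 0.38])

```text
clock: 74.55
position: [0.5029, 0.1411, 0.2015]
ee_rot: [0.059, 0.998, -0.0, -0.001]
ft_force: [-0.3, -0.6, 0.1]
grip_width: 0.38
grasp_force: 0.0
```

jog_arm(dr=[[0, 0, 0], [0, 0, 0], [0, 0, 0], [0, 0, 0], [0, 0, 0], [0, 0, 0], [0, 0, 0], [0, 0, 0], [0, 0, 0], [0, 0, 0]], translation=[[0, 0, -1], [0, 0, -1], [0, -1, 0], [0, -1, 0], [0, -1, 0], [0, -1, 0], [0, -1, 0], [0, -1, 0], [0, -1, 0], [0, -1, 0]], jaw=[0.38, 0.38, 0.3, 0.1, 0, 0, 0, 0, 0, 0])

```text
clock: 75.55
position: [0.4801, -0.0582, 0.2535]
ee_rot: [0.059, 0.998, 0.0, 0.001]
ft_force: [0.1, -0.6, 0.1]
grip_width: -0.0
grasp_force: 0.0
```

Run:
```python
from h import *
t=cam("top"); s=cam("side")
go([*door(1.61,-.02,-.165),.2],80)
for c in (t,s):
  for r in batts(c,lim=(.3,.7,-.6,.5)): print(r[:4])
column(s)
a=cv2.resize(t["color"][130:260,140:310,::-1],None,fx=2.35,fy=2.35,interpolation=2)[:,:399];b=cv2.resize(s["color"][130:210,260:340,::-1],None,fx=5,fy=5,interpolation=2)
o=np.zeros((400,800,3),np.uint8);o[:a.shape[0],:a.shape[1]]=a;o[:,400:]=b
d=t["color"][165:250,335:470,::-1]; o[308:393,5:140]=d
cv2.imwrite("pics/c7.png",o)
```

```text
t 75.7 pos [ 0.4798 -0.0608  0.2534] yaw 173.0 z-axis [ 0.001 -0.001 -1.   ] TURN rows 23.24 SHIFT rows [10.01 -4.8   2.12] F [ 1.   0.1 -0.4] grip -0.001 q7 [ 0.19  0.02 -0.16  1.78  0.    1.34  1.48]
(array([254.7, 209.1]), array([0.5214, 0.1572]), -7.4, np.int32(163))
(array([288.4, 191.3]), array([0.5208, 0.1609]), 6.1, np.int32(35))
(array([377. , 376.9]), array([ 0.404 , -0.4831]), -179.1, np.int32(64))
col yellow 84 u (np.int64(287), np.int64(294)) v (np.int64(166), np.int64(191))
col blue 36 u (np.int64(282), np.int64(290)) v (np.int64(190), np.int64(195))
```

View pics/c7.png

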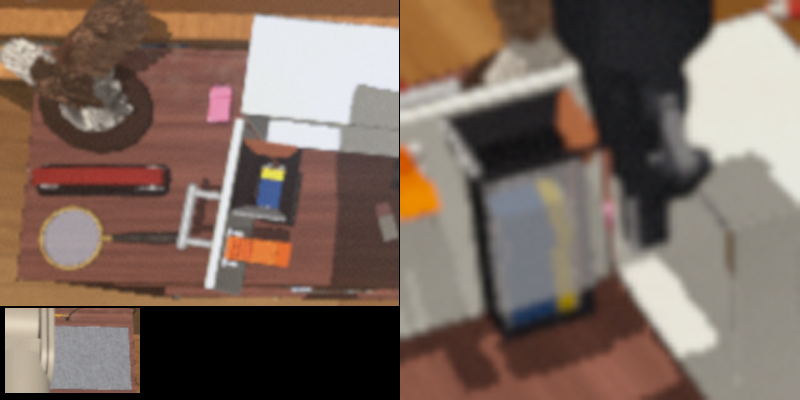

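The pictures show five batteries stacked flat with yellow at the hinge (copper) end, and the visible part of the mat is empty. The eagle, stapler and magnifier are untouched. Now to the outside of the door to push it shut.

jog_arm(dr=[[0, 0, 1], [0, 0, 1], [0, 0, 1], [0, 0, 1], [0, 0, 1], [0, 0, 1], [0, 0, 1], [0, 0, 1], [0, 0, 1], [0, 0, 1]], translation=[[0, 0, 0], [0, 0, 0], [0, 0, 0], [0, 0, 0], [0, 0, 0], [0, 0, 0], [0, 0, 0], [0, 0, 0], [0, 0, 0], [0, 0, 0]], jaw=[0, 0, 0, 0, 0, 0, 0, 0, 0, 0])

```text
clock: 76.65
position: [0.4804, -0.0564, 0.2532]
ee_rot: [0.398, 0.918, 0.0, 0.0]
ft_force: [-0.3, 0.2, 0.0]
grip_width: -0.001
grasp_force: 0.0
```

jog_arm(dr=[[0, 0, 1], [0, 0, 1], [0, 0, 1], [0, 0, 1], [0, 0, 1], [0, 0, 1], [0, 0, 1], [0, 0, 1], [0, 0, 1], [0, 0, 1]], translation=[[0, 0, 0], [0, 0, 0], [0, 0, 0], [0, 0, 0], [0, 0, 0], [0, 0, 0], [0, 0, 0], [0, 0, 0], [0, 0, 0], [0, 0, 0]], jaw=[0, 0, 0, 0, 0, 0, 0, 0, 0, 0])

```text
clock: 77.65
position: [0.4804, -0.0564, 0.2532]
ee_rot: [0.688, 0.726, 0.0, 0.0]
ft_force: [1.1, 0.0, -0.4]
grip_width: 0.0
grasp_force: 0.0
```

jog_arm(dr=[[0, 0, 1], [0, 0, 1], [0, 0, 0.35], [0, 0, 0]], translation=[[0, 0, 0], [0, 0, 0], [0, 0, 0], [0, 0, 0]], jaw=[0, 0, 0, 0])

```text
clock: 78.05
position: [0.4803, -0.0567, 0.2528]
ee_rot: [0.744, 0.669, 0.0, 0.0]
ft_force: [0.3, 0.4, -0.1]
grip_width: -0.005
grasp_force: 0.0
```

Run:
```python
from h import *
t=cam("top"); print([r[:4] for r in batts(t,lim=(.38,.64,-.5,.0))])
go([*door(1.61,-.04,-.163),.14],83.5); print(door(1.61,-.04,-.163),door(0,-.016,-.163))
```

```text
[]
t 78.1 pos [ 0.4802 -0.0569  0.2527] yaw 84.0 z-axis [ 0.  0. -1.] TURN rows 0.11 SHIFT rows [10.93 -4.09  4.51] F [-0.3  0.2  0.3] grip -0.001 q7 [ 0.17  0.02 -0.15  1.78  0.    1.34 -0.08]
[0.40954269 0.22614229] [0.5387433  0.00647885]
```

jog_arm(dr=[[0, 0, 0], [0, 0, 0], [0, 0, 0], [0, 0, 0], [0, 0, 0], [0, 0, 0], [0, 0, 0], [0, 0, 0], [0, 0, 0], [0, 0, 0]], translation=[[1, -0.37, 0], [1, -0.37, 0], [1, -0.37, 0], [1, -0.37, 0], [1, -0.37, 0], [1, -0.37, 0], [1, -0.37, 0], [1, -0.37, 0], [1, -0.37, 0], [1, -0.37, 0]], jaw=[0, 0, 0, 0, 0, 0, 0, 0, 0, 0])

```text
clock: 79.1
position: [0.4145, 0.2025, 0.2526]
ee_rot: [0.743, 0.669, 0.0, 0.0]
ft_force: [0.9, -1.0, -0.4]
grip_width: 0.004
grasp_force: 0.0
```

jog_arm(dr=[[0, 0, 0], [0, 0, 0], [0, 0, 0]], translation=[[0.93, -0.37, 0], [0, 0, 0], [0, 0, 0]], jaw=[0, 0, 0])

```text
clock: 79.4
position: [0.4082, 0.2255, 0.2524]
ee_rot: [0.743, 0.669, -0.0, 0.0]
ft_force: [0.1, -0.5, -0.9]
grip_width: -0.002
grasp_force: 0.0
```

Run:
```python
from h import *
go([*door(1.61,-.04,-.163),.14],83.5)
```

```text
t 79.4 pos [0.4082 0.2255 0.2524] yaw 84.0 z-axis [ 0. -0. -1.] TURN rows 0.12 SHIFT rows [0.03 0.05 4.5 ] F [ 0.1 -0.5 -0.9] grip -0.002 q7 [-0.12 -0.01 -0.47  1.81 -0.    1.34 -0.7 ]
```

jog_arm(dr=[[0, 0, 0], [0, 0, 0], [0, 0, 0], [0, 0, 0], [0, 0, 0], [0, 0, 0], [0, 0, 0], [0, 0, 0], [0, 0, 0]], translation=[[0, 0, 1], [0, 0, 1], [0, 0, 1], [0, 0, 1], [0, 0, 0.5], [-0.4, 0, 0], [-0.3, 0, 0], [-0.2, 0, 0], [0, 0, 0]], jaw=[0, 0, 0, 0, 0, 0, 0, 0, 0])

```text
clock: 80.3
position: [0.4065, 0.2021, 0.1409]
ee_rot: [0.745, 0.668, 0.001, 0.001]
ft_force: [0.1, 0.1, 0.4]
grip_width: -0.004
grasp_force: 0.0
```

jog_arm(dr=[[0, 0, -0.5], [0, 0, -1], [0, 0, -1], [0, 0, -1], [0, 0, -1], [0, 0, -1], [0, 0, -1], [0, 0, -1], [0, 0, -1], [0, 0, 0]], translation=[[-0.23, -0.02, 0], [-0.46, -0.04, 0], [-0.46, -0.04, 0], [-0.46, -0.04, 0], [-0.46, -0.04, 0], [-0.46, -0.04, 0], [-0.46, -0.04, 0], [-0.46, -0.04, 0], [-0.46, -0.04, 0], [0, 0, 0]], jaw=[0, 0, 0, 0, 0, 0, 0, 0, 0, 0])

```text
clock: 81.3
position: [0.4132, 0.1055, 0.1404]
ee_rot: [0.517, 0.856, 0.0, 0.001]
ft_force: [0.4, -0.4, -0.3]
grip_width: -0.001
grasp_force: 0.0
```

Run:
```python
from h import *
dang(-.016); go([*door(.5,-.016,-.163),.14],175.7-28.6)
```

```text
r 0.1659 door angle 1.0140689168264578
t 81.3 pos [0.4132 0.1055 0.1404] yaw 117.8 z-axis [ 0.001  0.    -1.   ] TURN rows -7.32 SHIFT rows [-3.16 -1.09  0.02] F [ 0.4 -0.4 -0.3] grip -0.001 q7 [ 0.01 -0.01 -0.37  2.05 -0.    1.1   0.13]
```

jog_arm(dr=[[0, 0, -1], [0, 0, -1], [0, 0, -1], [0, 0, -1], [0, 0, -1], [0, 0, -1], [0, 0, -1], [0, 0, 0]], translation=[[-0.46, -0.04, 0], [-0.46, -0.04, 0], [-0.46, -0.04, 0], [-0.46, -0.04, 0], [-0.46, -0.04, 0], [-0.46, -0.04, 0], [-0.46, -0.04, 0], [0, 0, 0]], jaw=[0, 0, 0, 0, 0, 0, 0, 0])

```text
clock: 82.1
position: [0.459, 0.0407, 0.1401]
ee_rot: [0.295, 0.956, 0.0, 0.0]
ft_force: [-0.6, 0.3, -0.5]
grip_width: -0.001
grasp_force: 0.0
```

Run:
```python
from h import *
dang(-.016); go([*door(0,-.016,-.163),.14],175.7)
t=cam("top"); s=cam("side")
a=cv2.resize(t["color"][130:230,225:325,::-1],None,fx=4,fy=4,interpolation=2);b=cv2.resize(s["color"][120:220,265:365,::-1],None,fx=4,fy=4,interpolation=2)
cv2.imwrite("pics/c8.png",np.hstack([a,b]))
```

```text
r 0.1668 door angle 0.5325995868573803
t 82.1 pos [0.459  0.0407 0.1401] yaw 145.7 z-axis [ 0.001  0.    -1.   ] TURN rows -7.49 SHIFT rows [-3.28 -1.12  0.01] F [-0.6  0.3 -0.5] grip -0.001 q7 [ 0.09  0.06 -0.29  1.98  0.02  1.1   0.77]
```

View pics/c8.png

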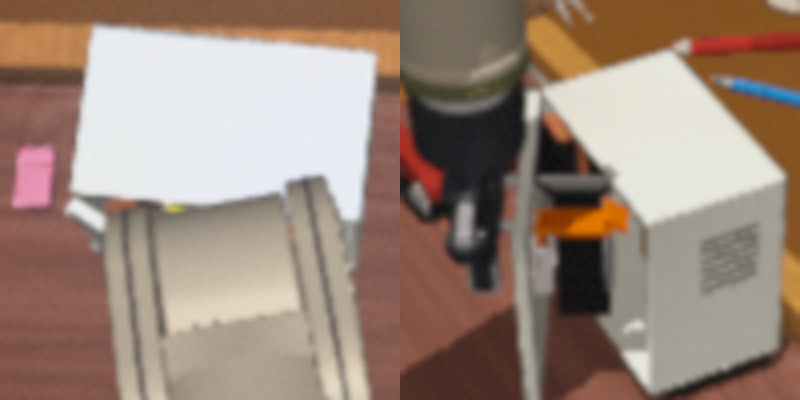

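The side view shows the door at about 0.5, ahead of the closed fingers at (480,270). The batteries are still in the column (yellow at top-view (172,208)). I push on more gently.

jog_arm(dr=[[0, 0, -0.6], [0, 0, -0.6], [0, 0, -0.6], [0, 0, -0.6], [0, 0, -0.6], [0, 0, -0.6], [0, 0, -0.6], [0, 0, -0.6], [0, 0, -0.6], [0, 0, -0.6]], translation=[[-0.28, -0.01, 0], [-0.28, -0.01, 0], [-0.28, -0.01, 0], [-0.28, -0.01, 0], [-0.28, -0.01, 0], [-0.28, -0.01, 0], [-0.28, -0.01, 0], [-0.28, -0.01, 0], [-0.28, -0.01, 0], [-0.28, -0.01, 0]], jaw=[0, 0, 0, 0, 0, 0, 0, 0, 0, 0])

```text
clock: 83.2
position: [0.5209, 0.012, 0.1399]
ee_rot: [0.089, 0.996, 0.0, -0.0]
ft_force: [0.1, 0.5, 0.3]
grip_width: -0.002
grasp_force: 0.0
```

Run:
```python
from h import *
dang(-.016); go([*door(0,-.016,-.163),.14],175.7)
```

```text
r 0.1625 door angle 0.1136200051229026
t 83.2 pos [0.5209 0.012  0.1399] yaw 169.8 z-axis [-0.  0. -1.] TURN rows -1.47 SHIFT rows [-0.73 -0.17 -0.  ] F [0.1 0.5 0.3] grip -0.002 q7 [ 0.14  0.19 -0.27  1.84  0.06  1.12  1.24]
```

jog_arm(dr=[[0, 0, -0.4], [0, 0, -0.4], [0, 0, -0.4], [0, 0, -0.3], [0, 0, 0], [0, 0, 0], [0, 0, 0]], translation=[[-0.18, 0, 0], [-0.18, 0, 0], [-0.18, 0, 0], [-0.12, 0, 0], [-0.07, 0, 0], [-0.07, 0, 0], [0, 0, 0]], jaw=[0, 0, 0, 0, 0, 0, 0])

```text
clock: 83.9
position: [0.5379, 0.0088, 0.1388]
ee_rot: [0.036, 0.999, -0.0, -0.004]
ft_force: [-15.0, 0.6, 4.7]
grip_width: 0.005
grasp_force: 0.0
```

Run:
```python
from h import *
dang(-.016); go([*door(0,-.016,-.163),.14],175.7)
```

```text
r 0.1616 door angle 0.006599574853312973
t 83.9 pos [0.5379 0.0088 0.1388] yaw 175.9 z-axis [-0.007 -0.    -1.   ] TURN rows 0.04 SHIFT rows [-0.04 -0.09 -0.05] F [-15.    0.6   4.7] grip 0.005 q7 [ 0.15  0.24 -0.28  1.79  0.07  1.13  1.34]
```

The push met 15 N with the door angle near 0. I back off and check.

jog_arm(dr=[[0, 0, 0], [0, 0, 0], [0, 0, 0], [0, 0, 0], [0, 0, 0], [0, 0, 0], [0, 0, 0], [0, 0, 0], [0, 0, 0], [0, 0, 0]], translation=[[0.3, 0, 0], [0.7, 0, 0], [0, 0, -1], [0, 0, -1], [0, 0, -1], [0, 0, -1], [0, -1, 0], [0, -1, 0], [0, -1, 0], [0, -1, 0]], jaw=[0, 0, 0, 0, 0, 0, 0, 0, 0, 0])

```text
clock: 84.9
position: [0.5086, -0.0904, 0.24]
ee_rot: [0.036, 0.999, -0.0, 0.0]
ft_force: [0.6, 0.3, -0.4]
grip_width: -0.0
grasp_force: 0.0
```

jog_arm(dr=[[0, 0, 0], [0, 0, 0], [0, 0, 0], [0, 0, 0], [0, 0, 0], [0, 0, 0]], translation=[[0, -1, 0], [0, -1, 0], [0, -1, 0], [0, -1, 0], [0, 0, 0], [0, 0, 0]], jaw=[0, 0, 0, 0, 0, 0])

```text
clock: 85.5
position: [0.5014, -0.1892, 0.2398]
ee_rot: [0.037, 0.999, 0.0, 0.0]
ft_force: [-0.4, -0.0, -0.1]
grip_width: 0.0
grasp_force: 0.0
```

Run:
```python
from h import *
t=cam("top"); s=cam("side"); g=t["color"].min(2)
for u in (250,270,290,310): print(u,g[172:194,u].tolist())
print([r[:4] for r in batts(t,lim=(.38,.64,-.5,.3))])
a=cv2.resize(t["color"][125:255,140:335,::-1],None,fx=2.05,fy=2.05,interpolation=2);b=cv2.resize(s["color"][120:220,265:365,::-1],None,fx=4,fy=4,interpolation=2)
o=np.zeros((400,800,3),np.uint8);o[:a.shape[0],:a.shape[1]]=a;o[:,400:]=b
cv2.imwrite("pics/c9.png",o)
```

```text
250 [235, 235, 236, 233, 235, 233, 208, 189, 231, 233, 208, 139, 119, 119, 117, 119, 117, 118, 125, 136, 120, 96]
270 [235, 235, 234, 236, 234, 235, 235, 232, 208, 187, 231, 234, 210, 142, 120, 120, 120, 118, 105, 83, 85, 81]
290 [235, 235, 235, 234, 235, 235, 235, 234, 235, 232, 208, 189, 231, 233, 212, 145, 120, 117, 117, 117, 105, 84]
310 [235, 235, 236, 235, 235, 234, 234, 235, 234, 234, 234, 233, 216, 195, 231, 233, 210, 144, 119, 115, 117, 117]
[]
```

View pics/c9.png

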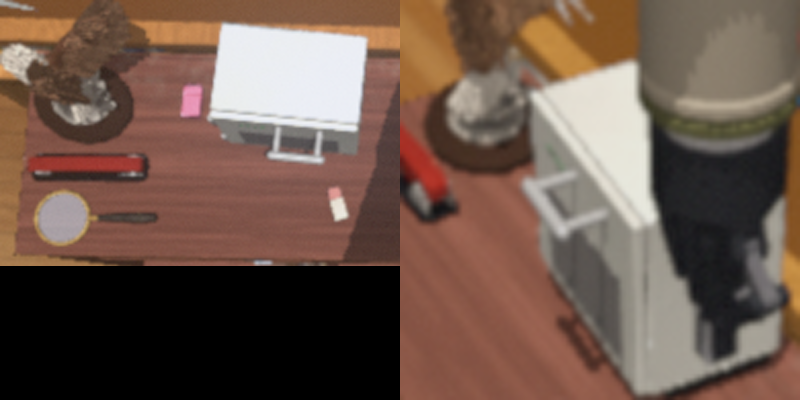

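The door-edge profile is the same as at the start to within noise, so the door is fully shut. The eagle, stapler and magnifier stand untouched, and the robot is clear.

```bash
python3 -c "
from workcell import manip
print(manip.hand_in())"
```

```text
the job is handed in; nothing more can be done
None
```

The job is handed in: all five batteries found lie flat in the dispenser column, terminals towards the hinge. The cabinet door is fully shut, and the eagle, stapler and magnifying glass were not disturbed.

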